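Load the split-tube furnace, pin it and hold it shut

ROBOT

A 6-joint arm with a two-finger parallel gripper is mounted at the origin on a cart in front of the work surface, level with it; the furniture and walls round the work are solid. World frame = base frame: x ahead of the robot, y to its left, z up, the work surface at z = 0. Lengths are in m, angles in rad, forces in N, time in s.
With the tool pointing down it reaches from about 0.4 to 0.825 m from the base axis. Payload 7 kg.
Tool frame: the origin (TCP) lies at the centre of the arm's flange, where the gripper is bolted on; the fingertips stand 178 mm ahead of it and the grasp point (between the pads) lies 159 mm ahead of it (arm.tip_reach is the distance from the TCP to the fingertips, in m); z points along the fingers, y is the direction in which the jaws open and shut (so a half turn about z gives the same grasp; the last joint's range is limited). The gripper opens to 88 mm and grips with 3 to 60 N. Pads are 19 mm wide; open, the fingers measure 130 mm over their backs; the gripper's body (78 mm by 193 mm) begins 47 mm behind the grasp point.
Start: joints at [-0.922, 0.359, 0.012, 0, -1.224, -0.288], TCP at [0.238, -0.632, 0.405] pointing down, gripper open.
Joint ranges: [-3.07, 3.07], [-1.43, 2.12], [-1.02, 1.25], [-3.03, 1.67], [-3.05, -0], [-3.03, 3.03]. Speed limits (rad/s): [2.39, 2.39, 3.01, 3.14, 3.14, 3.14].

INTERFACE

Orientations are given as [roll, pitch, yaw] about the fixed x, y, z axes, in that order (R = Rz(yaw) Ry(pitch) Rx(roll)).
In Python, from station import arm gives the robot as it stands.
- The arm moves only by the shell command python3 -m inch 'ROWS' [OPENING] [FORCE]. ROWS is JSON, a list that holds one entry, the list of rows, each a list of 6 numbers: the shift along the world's x, y, z in units of 200 mm (1.0 is 200 mm), then the turn, a rotation vector about the world's x, y, z in units of 180 degrees (1.0 is 180 degrees). A call has 1 to 8 rows; each row is the pose to reach, as a shift and turn from the pose commanded when the call began, turning the shorter way round; what a row does not reach only later rows make up. A row lasts 1/8 s, in which the tool goes at most 62.5 mm and 10.7 degrees, less where a joint would pass 70% of its speed; a pose out of reach is approached as far as the arm can. A call with a number of a shift or a turn outside -1 to 1 is refused whole. A call with a gripper value outside its range is refused whole. OPENING is the finger opening in mm, from 0 to 87.6, set as the call begins (- or left out, the last holds). The fingers move at their own pace and stop on an object; FORCE is the grip in N (left out, the last holds). Time passes only in rows, so rows that repeat a pose let the fingers close. It gives the time, the measured TCP pose, the force and the opening at its end, in the units of the state.
- arm.get_state(): the state, without advancing time (a new reading comes with each control period).
- arm.grab_frame(name): name is "scene" or "top"; returns the picture (384x512x3 uint8, blue, green, red); there is no depth.
- arm.camera_params(name): a dict with "vertical_fov" (degrees; the focal length in pixels is half the picture's height over the tangent of half this angle, whatever the lens; pixels are square), "cx", "cy" (the principal point, pixels), "k1" (the pictures are not rectified: a ray, as slopes to the right and down, at radius r is drawn at 1 + k1 r^2 times it, then the intrinsics apply), "pose" (4x4, takes a point from camera to world coordinates). Camera axes: x right, y down, z forward; pixel columns grow to the right and rows downward; lengths in m; the calibration is good to about 2 mm. A picture is of the moment at which its call begins. camera_params takes no time and is no camera call.
- arm.job_done(): hands the job in, once; it reports no verdict.
Trained networks look in the newest picture that a camera, given by its name, has taken for a name from the list of things; names that differ only in an ending like _2 or _b are one class to them, and where a whole thing is asked for, a point or a joint stands for the part that bears it (a point fixed in the world has none). Each returns a list of dicts, best first, with "score" (0 to 1); they miss things now and then, are a little off and sometimes report something else, mostly with a low value. They report only what shows in the picture. A call takes as long as a camera call. They do not tell look-alikes from the thing itself.
- arm.search_frame(target, camera): "box" ([left, top, right, bottom] in pixels, round what is visible of it).
- arm.regions_of(target, camera): "region" (384x512 bool, what is visible of it) and "box" ([left, top, right, bottom] in pixels, round what is visible of it).
The state is a dict: "t": time; "q": joint angles; "qd": joint speeds; "joint_efforts": joint torques, N m; "eef_pos": TCP position; "ee_rot": TCP orientation; "force": force on the tool from outside, world axes, zero at the start; "moment": the same for the moment, N m; "width": finger opening in m.
Only numpy, scipy, OpenCV 4.12 (cv2) and the standard library are available. Lean on these libraries where they do the work, as an engineer would, in place of code of your own. Each camera call takes 0.05 s, during which the arm holds its last target.

TASK

Load the split-tube furnace: hang the sample basket by its handle on the hook over the open rear half and let go of it, swing the front half fully closed round it, then push the locking pin all the way down through the lined-up knuckles until its head sits on the top one. Finish while holding: squeeze the two wooden grips together between the fingers and keep squeezing, so that the seam stays pressed shut while I fit the band clamp. Leave the basket hanging, and do not push the beakers, the flask or the crucible about.

Things in the scene. Friction and masses are not known exactly. Their poses are not given: they have to be found in the camera images.
- furnace: Small vertical split-tube furnace, fixed to the bench: two grey half-shells (outer diameter 100 mm, white lined bore 76 mm, z 18 to 115 mm) over a dark base plate 160 x 236 x 10 mm. Origin: on the bench under the bore's axis. Its -x axis is the front (towards the robot), +y its left, z up. The seam is its y-z plane; the rear half (x > 0) is fixed, the front half (x < 0) swings on a vertical hinge at the left
- front_half (a joint): Hinge of the front half, rad: 0 fully closed, at most 1.75; grows as the half swings open, out to the front and left. Stays where it is left (stiff hinge, 0.12 N m, which is about 1 N at the grip)
- hinge_line (a point): A point on the vertical hinge axis, 56 mm left of the bore's axis, 140 mm above the bench
- front_grip (a point): Centre of the upright round wooden grip of the front half, diameter 13 to 14 mm, from 33 mm below to 22 mm above this point, free all round at the top and gripped from above; 17 mm off the seam on its outer side (in front of it when shut) and 166 mm along the seam from the hinge axis. Swings with the half about the hinge axis
- rear_grip (a point): Centre of the matching fixed wooden grip of the rear half (same size and height, 110 mm above the bench; diameter 13 to 14 mm). With the furnace shut the two grips stand side by side, 34 mm between centres across the seam (48 mm over both), the furnace's x axis joining them
- hook_seat (a point): Top of the fixed steel hook's level rod where the basket should hang, 5 mm behind the bore's axis, 129 mm above the bench. The round rod, 6 mm thick, runs level from the rear half along the furnace's -x above the bore, and ends in a tip that turns up, 20 mm in front of the bore's axis, to a height of 140 mm
- basket_grip (a point): Centre of the white grip block of the sample basket's handle: 10 mm (its x, thickness to pinch) x 42 mm (its y) x 28 mm high; 92 mm above the bench while the basket stands. Rigid with the steel basket (diameter 40 mm, 36 mm high, about 0.11 kg, heaviest at its bottom, where a metal sample lies) below it. The eye, 30 mm wide (in its y), lies under the block and reaches 42 mm down to the basket's rim; the hook passes through it along its x, either way round
- basket_eye (a point): Underside of the basket's grip block, 14 mm below its centre: this rests on the hook's rod. Two cheeks beside it, reaching 4 mm lower, leave a notch 12 mm wide that centres it on the rod
- pin_head (a point): Centre of the knurled part of the steel locking pin's head, 16 mm in diameter, gripped from above. The head reaches from 20 mm below to 15 mm above this point; a collar 19 mm in diameter takes up the lowest 6 mm. Below it a shank, 8 mm in diameter and 66 mm long, its last 12 mm tapered to a blunt point. The pin starts upright in the aluminium parking block (50 mm high), its shank 45 mm deep in the hole
- pin_shoulder (a point): Underside of the pin's head on its axis, 20 mm below pin_head: it comes to rest on the top knuckle
- pin_hole (a point): Centre of the mouth of the 11 mm bore in the top knuckle at the furnace's right, 66 mm from the bore's axis, 104 mm above the bench. The bore runs straight down through the rear half's top knuckle (88 to 104 mm), the front half's middle knuckle (60 to 84 mm) and the rear half's low knuckle (40 to 56 mm); they line up when the front half is closed
- beaker_large: Bystander: glass beaker 74 x 74 x 94 mm, origin under its centre
- beaker_small: Bystander: glass beaker 56 x 56 x 70 mm, origin under its centre
- flask: Bystander: conical flask 65 x 65 x 110 mm, origin under its centre
- porcelain_crucible: Bystander: small white crucible 42 x 42 x 35 mm, origin under its centre
Not all that is in view belongs to the job. Of the things that look like the part that bears basket_grip, the largest one is meant.

How it is judged:
On the way, in this order (a step that is already met when the one before it is completed fails the run):
1. the basket hangs from the hook by its handle, let go (distance between basket_eye and hook_seat below 0.018 m and contact force between basket and hook_rod above 0.3 N and contact force between basket and the fingers below 0.05 N and angle between basket_grip's own z axis and vertical below 0.3 rad and value of joint front_half above 0.5 rad), for 0.3 s.
2. the front half is closed (value of joint front_half below 0.03 rad and distance between pin_shoulder and pin_hole above 0.03 m), for 0.1 s.
3. the locking pin is fully home through the knuckles (horizontal distance between pin_shoulder and pin_hole below 0.004 m and z of pin_shoulder in the frame of pin_hole below 0.004 m and value of joint front_half below 0.04 rad), for 0.1 s.
At the end, for the whole second after the job is handed in: Through the last second: both grips squeezed with over 5 N each, front half within 0.008 rad of closed, pin head within 4 mm of the top knuckle and of the bore's centre, basket hanging on the hook (eye within 18 mm of the seat, tilt under 0.3 rad), not touched by the fingers (distance between basket_eye and hook_seat below 0.018 m and contact force between basket and hook_rod above 0.3 N and contact force between basket and the fingers below 0.05 N and angle between basket_grip's own z axis and vertical below 0.3 rad and horizontal distance between pin_shoulder and pin_hole below 0.004 m and z of pin_shoulder in the frame of pin_hole below 0.004 m and angle between pin_head's own z axis and vertical below 0.1 rad and value of joint front_half below 0.008 rad and contact force between the fingers and front_grip_post above 5 N and contact force between the fingers and rear_grip_post above 5 N); the arm keeps its last pose, push and grip.
It fails at once if a beaker, the flask or the crucible is pushed about (moved more than 30 mm) (distance of any of beaker_large, beaker_small, flask, porcelain_crucible from where it was at the start of the episode above 0.03 m).
It also fails if it takes over 72 s, if anything falls off the work surface, if the arm or the gripper's body presses on something with over 40 N, if the wrist force passes 120 N, or if a joint passes its speed limit or range.

## Working session

There is one attempt and no reset: what is moved stays moved. The work goes in short steps, Python scripts to look and compute and a shell command to move; the robot and the scene stay as the last step left them, time stands still between calls to the robot, and variables do not carry over. Pictures are saved under pics/ and viewed, and the job is handed in when it is done.

```bash
ls; mkdir -p pics
python3 - <<'E'
from station import arm
import cv2
print(arm.get_state())
for n in("scene","top"):
    f=arm.grab_frame(n); cv2.imwrite(f"pics/{n}0.png",f); print(n,arm.camera_params(n))
print(arm.tip_reach)
E
```

```text
pics
{'t': 0.0, 'q': array([-9.21884797e-01,  3.59349629e-01,  1.10579214e-02, -3.20754717e-04,
       -1.22408649e+00, -2.88089297e-01]), 'qd': array([-0.00053931, -0.00153538,  0.000203  , -0.00178365, -0.00081803,
       -0.00059235]), 'joint_efforts': array([ 9.81593876e-04, -5.82720029e+01,  2.93059373e+01,  6.99721813e+00,
        6.92273868e-03, -1.37515135e-04]), 'eef_pos': array([ 0.2382209 , -0.63135521,  0.40375143]), 'ee_rot': array([ 3.13999029e+00, -1.60376978e-04, -2.78087953e+00]), 'force': array([ 0.64042101, -0.38632145, -0.48192534]), 'moment': array([-0.02300083,  0.01297922, -0.03498518]), 'width': 0.08774998016929327}
scene {'vertical_fov': 56.89135792603072, 'cx': 257.63065992115816, 'cy': 193.6494353077019, 'k1': -0.05140945697472254, 'pose': array([[-0.61666646, -0.35224079,  0.70402336, -0.07413976],
       [-0.78712168,  0.26143258, -0.55865237,  0.48734216],
       [ 0.01272551, -0.89865423, -0.43847306,  0.49361767],
       [ 0.        ,  0.        ,  0.        ,  1.        ]])}
top {'vertical_fov': 53.546115269424135, 'cx': 258.32951179875823, 'cy': 193.62710557743134, 'k1': 0.023351740583772648, 'pose': array([[ 0.0275657 , -0.98687543,  0.15911324,  0.37488536],
       [-0.99945319, -0.02430195,  0.02242199, -0.01967786],
       [-0.01826095, -0.15964431, -0.98700569,  1.17039729],
       [ 0.        ,  0.        ,  0.        ,  1.        ]])}
0.1781
```

View pics/scene0.png

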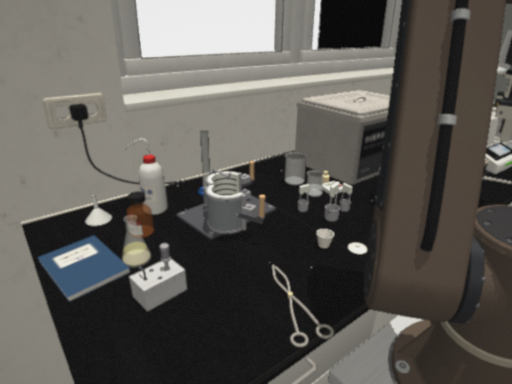

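View pics/top0.png

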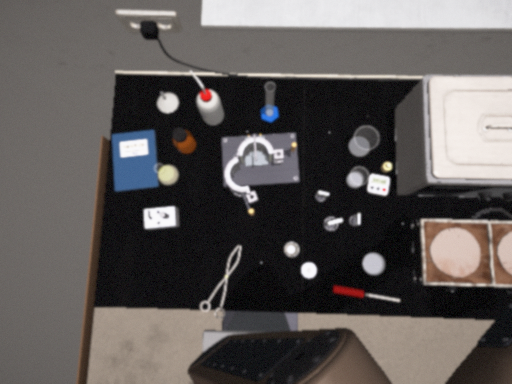

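```bash
cat > h.py <<'E'
import numpy as np, cv2
from station import arm
def cam(n):
    c=arm.camera_params(n); f=192/np.tan(np.radians(c["vertical_fov"])/2); return c,f,np.array(c["pose"])
def proj(n,P):
    c,f,T=cam(n); P=np.atleast_2d(P); q=(P-T[:3,3])@T[:3,:3]; s=q[:,:2]/q[:,2:]; r2=(s**2).sum(1,keepdims=True)
    return s*(1+c["k1"]*r2)*f+[c["cx"],c["cy"]]
def ray(n,uv):
    c,f,T=cam(n); d=(np.array(uv,float)-[c["cx"],c["cy"]])/f; s=d.copy()
    for _ in range(20): s=d/(1+c["k1"]*(s@s))
    v=T[:3,:3]@np.array([s[0],s[1],1]); return T[:3,3],v/np.linalg.norm(v)
def onz(n,uv,z):
    o,v=ray(n,uv); return o+v*(z-o[2])/v[2]
def tri(a,b):
    # a,b uv in scene, top
    o1,v1=ray("scene",a); o2,v2=ray("top",b)
    A=np.stack([v1,-v2],1); t=np.linalg.lstsq(A,o2-o1,rcond=None)[0]
    p,q=o1+t[0]*v1,o2+t[1]*v2; return (p+q)/2,np.linalg.norm(p-q)
def crop(n,box,k,name,frame=None,pts=None):
    f=arm.grab_frame(n) if frame is None else frame
    x0,y0,x1,y1=box; g=cv2.resize(f[y0:y1,x0:x1],None,fx=k,fy=k,interpolation=cv2.INTER_CUBIC)
    for p in (pts if pts is not None else []):
        cv2.circle(g,(int((p[0]-x0+.5)*k),int((p[1]-y0+.5)*k)),3,(0,0,255),1)
    cv2.imwrite("pics/"+name,g)
E
python3 - <<'E'
from h import *
s=cv2.imread("pics/scene0.png");t=cv2.imread("pics/top0.png")
crop("scene",(170,120,370,260),4,"s1.png",s)
crop("top",(205,115,405,255),4,"t1.png",t)
for n in ["basket_grip","pin_head","front_grip","rear_grip","furnace","porcelain_crucible","flask","beaker_large","beaker_small"]:
    for c in("scene","top"):
        try: print(n,c,[(np.round(d["box"],1).tolist(),round(d["score"],2)) for d in arm.search_frame(n,c)])
        except Exception as e: print(n,c,e)
E
```

```text
basket_grip scene [([323.7, 183.2, 342.0, 223.2], 0.89), ([176.6, 160.8, 276.9, 238.3], 0.7), ([296.8, 186.5, 308.7, 214.1], 0.62), ([338.8, 184.3, 351.7, 213.5], 0.55)]
basket_grip top [([349.3, 217.5, 358.2, 225.5], 0.68), ([315.8, 191.9, 329.2, 202.3], 0.59), ([322.4, 215.7, 344.7, 229.1], 0.56)]
pin_head scene [([160.1, 241.4, 169.7, 271.9], 0.68)]
pin_head top [([161.9, 213.5, 168.4, 218.0], 0.61)]
front_grip scene [([206.1, 183.0, 264.3, 231.5], 0.81), ([323.7, 184.1, 338.5, 217.4], 0.27)]
front_grip top [([152.1, 162.0, 177.6, 185.8], 0.54), ([227.2, 157.3, 257.9, 217.8], 0.16)]
rear_grip scene [([180.3, 159.2, 274.6, 239.6], 0.74)]
rear_grip top [([221.5, 132.5, 299.7, 214.4], 0.81), ([225.8, 153.9, 255.7, 216.9], 0.35)]
furnace scene [([175.6, 159.7, 274.3, 237.4], 0.82)]
furnace top [([323.5, 217.3, 344.7, 228.3], 0.73), ([221.1, 132.6, 299.8, 213.5], 0.57)]
porcelain_crucible scene [([319.4, 228.3, 332.1, 247.8], 0.63)]
porcelain_crucible top [([287.2, 244.1, 294.5, 255.8], 0.58)]
flask scene [([117.4, 216.5, 151.0, 269.9], 0.8), ([318.6, 230.0, 332.3, 248.9], 0.48)]
flask top [([153.8, 164.0, 180.8, 184.1], 0.82)]
beaker_large scene [([285.8, 152.1, 305.5, 183.2], 0.78), ([323.0, 181.8, 340.4, 218.6], 0.24)]
beaker_large top [([347.2, 126.3, 378.6, 158.0], 0.68)]
beaker_small scene [([304.4, 167.2, 322.8, 196.2], 0.68), ([327.1, 182.2, 340.2, 220.5], 0.66)]
beaker_small top [([347.9, 127.4, 378.5, 156.3], 0.15)]
```

View pics/s1.png

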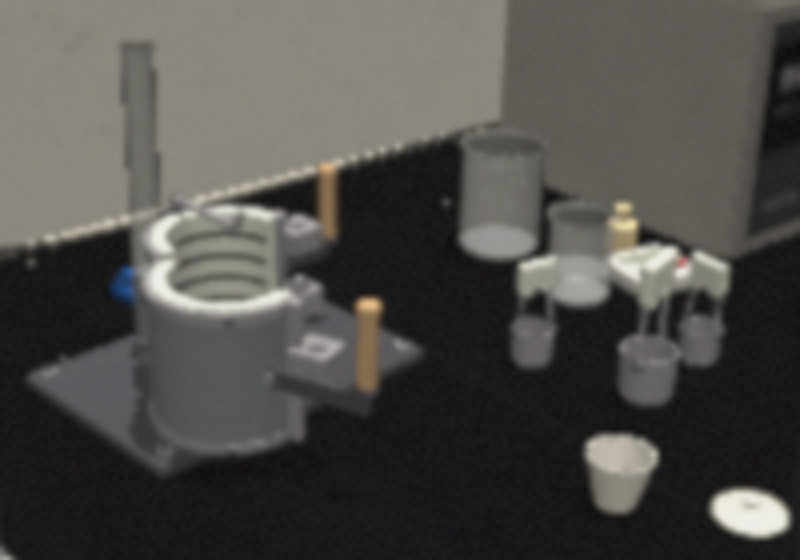

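View pics/t1.png

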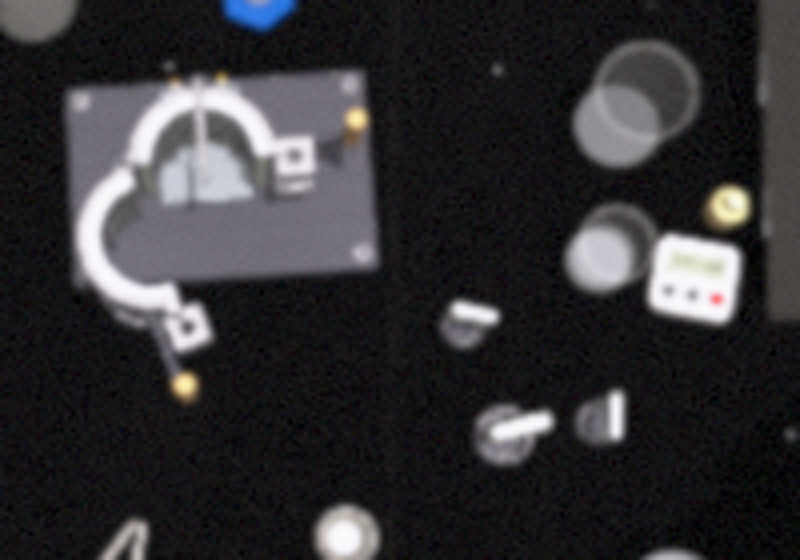

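Run:
```python
from h import *
s=cv2.imread("pics/scene0.png");t=cv2.imread("pics/top0.png")
crop("top",(215,125,305,220),8,"t2.png",t)
a=cv2.resize(s[235:310,110:200],None,fx=8,fy=8,interpolation=cv2.INTER_CUBIC)
crop("scene",(120,235,195,310),8,"s2.png",s)
crop("top",(135,195,190,240),10,"t3.png",t)
crop("scene",(170,120,280,245),7,"s3.png",s)
```

```text
(no output)
```

View pics/t2.png

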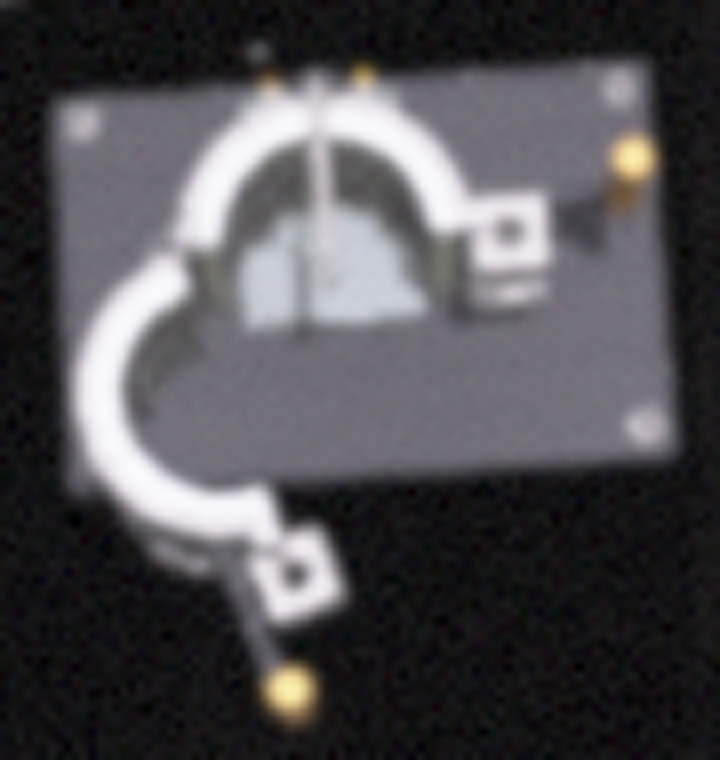

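View pics/s2.png

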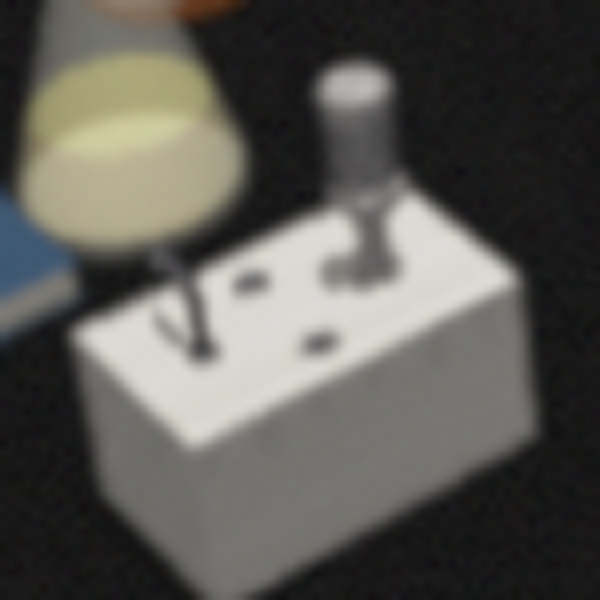

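View pics/t3.png

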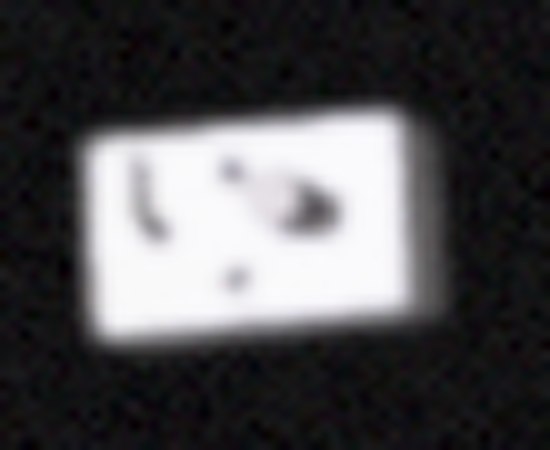

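View pics/s3.png

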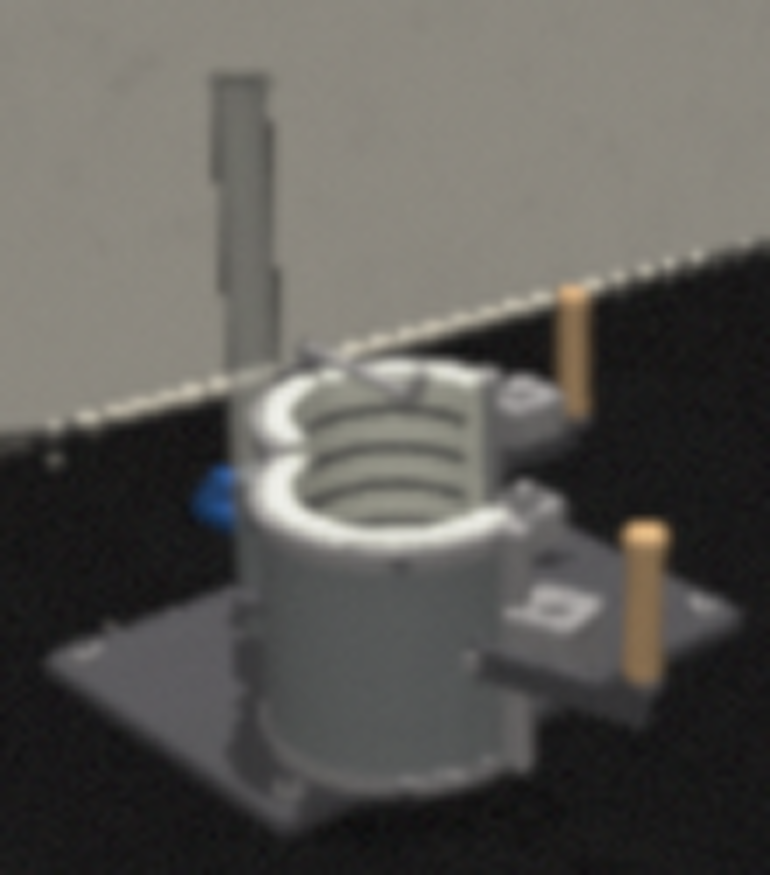

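```bash
cat > fit.py <<'E'
from h import *
from scipy.optimize import least_squares
T=lambda X,Y:((X+.5)/8-.5+215,(Y+.5)/8-.5+125)
S=lambda X,Y:((X+.5)/7-.5+170,(Y+.5)/7-.5+120)
obs=[("top","rg",T(633,155)),("top","fg",T(290,688)),("top","ph",T(512,232)),("top","mh",T(297,573)),
("top","c0",T(50,97)),("top","c1",T(650,62)),("top","c2",T(682,458)),
("scene","rg",S(574,291)),("scene","fg",S(646,530)),("scene","ph",S(525,395)),("scene","c0",S(45,660)*1) ,("scene","c1",S(742,612))]
# scene left corner = rear-left? decide by projection
def pts(p):
    x,y,a,th,ox,oy=p; R=np.array([[np.cos(a),-np.sin(a)],[np.sin(a),np.cos(a)]])
    r=np.array([[np.cos(th),np.sin(th)],[-np.sin(th),np.cos(th)]])
    h=np.array([0,.056])
    d={"rg":([.017,-.110],.132),"fg":(h+r@[-.017,-.166],.132),"ph":([0,-.066],.104),"mh":(h+r@[0,-.122],.084),
    "c0":([.08+ox,.118+oy],.01),"c1":([.08+ox,-.118+oy],.01),"c2":([-.08+ox,-.118+oy],.01),"c3":([-.08+ox,.118+oy],.01),
    "hook":([.005,0],.129),"tip":([-.02,0],.14),"fgc":(h+r@[-.017,-.166],.110)}
    return {k:np.append(R@np.array(v[0])+[x,y],v[1]) for k,v in d.items()}
def res(p):
    d=pts(p); out=[]
    for c,k,uv in OBS: out+=list(proj(c,d[k])[0]-uv)
    out+=[p[4]*50,p[5]*50]
    return np.array(out)
if __name__=="__main__":
    OBS=obs[:10]
    s=least_squares(res,[.6,.1,0,1.3,0,0]); print(np.round(s.x,4))
    for (c,k,uv),r in zip(OBS,s.fun[:-2].reshape(-1,2)): print(c,k,np.round(uv,1),np.round(r,2))
    d=pts(s.x)
    for k,v in d.items(): print(k,np.round(v,4),np.round(proj("scene",v)[0],1),np.round(proj("top",v)[0],1))
    for c,f,b,k in (("scene","pics/scene0.png",(170,120,280,245),6),("top","pics/top0.png",(215,125,305,220),6)):
        crop(c,b,k,f"fit_{c}.png",cv2.imread(f),[proj(c,v)[0] for v in d.values()])
    np.save("furn.npy",s.x)
E
python3 fit.py; cd pics; python3 -c "
import cv2,numpy as np
a=cv2.imread('fit_scene.png');b=cv2.imread('fit_top.png');print(a.shape,b.shape)"
```

```text
[ 0.6593  0.0156  0.0876  1.2639  0.0113 -0.0119]
top rg [293.7 143.9] [0.26 0.22]
top fg [250.8 210.6] [-0.01  0.01]
top ph [278.6 153.6] [-0.14  0.05]
top mh [251.7 196.2] [-0.17  0.08]
top c0 [220.8 136.7] [0.42 0.25]
top c1 [295.8 132.3] [-0.19 -0.11]
top c2 [299.8 181.8] [-0.31 -0.03]
scene rg [251.6 161.1] [ 0.19 -0.34]
scene fg [261.9 195.3] [ 0.07 -0.21]
scene ph [244.6 176. ] [-0.43 -0.5 ]
rg [ 0.6859 -0.0925  0.132 ] [251.8 160.8] [293.9 144.2]
fg [0.4947 0.0233 0.132 ] [261.9 195.1] [250.8 210.6]
ph [ 0.6651 -0.0502  0.104 ] [244.1 175.5] [278.4 153.6]
mh [0.5418 0.0245 0.084 ] [249.2 205.9] [251.5 196.3]
c0 [0.741  0.1293 0.01  ] [176.3 213. ] [221.2 136.9]
c1 [ 0.7616 -0.1058  0.01  ] [240.5 189. ] [295.6 132.2]
c2 [ 0.6022 -0.1198  0.01  ] [276.5 206.6] [299.5 181.8]
c3 [0.5816 0.1153 0.01  ] [210.4 236.3] [223.5 186.5]
hook [0.6643 0.016  0.129 ] [224.2 172.7] [255.3 151. ]
tip [0.6394 0.0138 0.14  ] [230.  171.6] [255.7 158.7]
fgc [0.4947 0.0233 0.11  ] [261.8 203.5] [251.1 211.5]
(750, 660, 3) (570, 540, 3)
```

View pics/fit_scene.png

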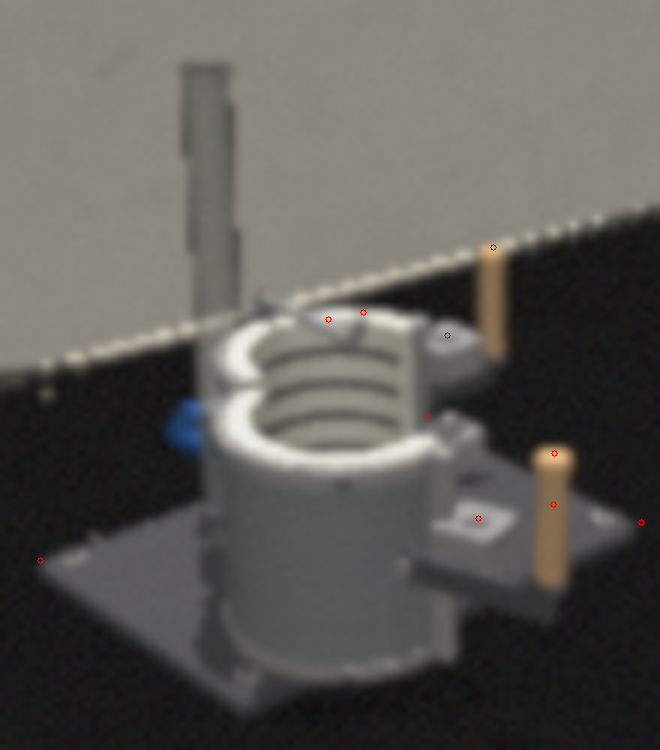

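View pics/fit_top.png

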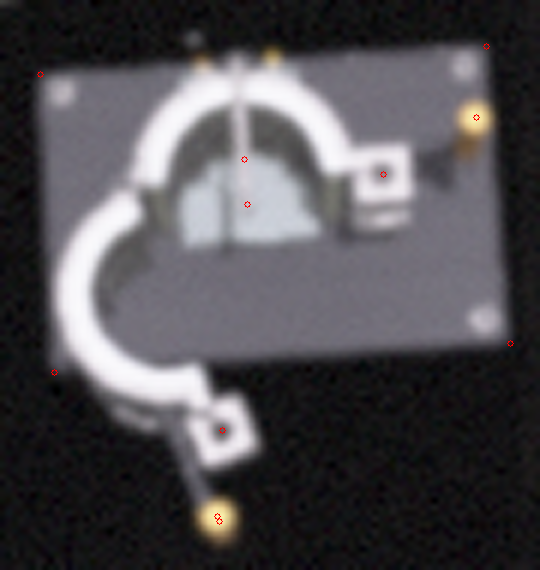

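Run:
```python
from h import *
s=cv2.imread("pics/scene0.png");t=cv2.imread("pics/top0.png")
a=cv2.resize(t[180:240,305:370],None,fx=10,fy=10,interpolation=cv2.INTER_CUBIC)
b=cv2.resize(s[175:230,290:355],None,fx=10,fy=10,interpolation=cv2.INTER_CUBIC)
cv2.imwrite("pics/bt.png",a);cv2.imwrite("pics/bs.png",b)
for nm,uv in (("stand base",(269,114)),("stand top?",(269,85)),("bottle base",(213,118)),("scene standbase",(201,188))):
    print(nm,onz("top" if nm[:3]!="sce" else "scene",uv,0.02))
for c in ("top","scene"):
  for d in arm.regions_of("basket_grip",c): 
    r=d["region"]; print(c,np.round(d["box"],1),d["score"],r.sum())
for th in (0.2,0.3,0.4,0.5): print(th, proj("scene",[.83,.0,th]),)
```

```text
stand base [ 0.81637294 -0.02027364  0.02      ]
stand top? [ 0.91349613 -0.01799955  0.02      ]
bottle base [0.79938922 0.15671849 0.02      ]
scene standbase [0.82417268 0.00180751 0.02      ]
top [322.7 217.2 345.2 228.1] 0.66 185
top [316.7 188.9 328.9 202.3] 0.45 89
scene [295.7 187.9 311.5 211.8] 0.67 186
scene [325.9 181.4 341.3 220.5] 0.56 375
scene [337.4 182.  350.9 211.8] 0.54 190
0.2 [[197.11891568 131.66322713]]
0.3 [[195.05096     97.20523403]]
0.4 [[192.87849176  59.90857491]]
0.5 [[190.60948358  19.56958107]]
```

View pics/bt.png

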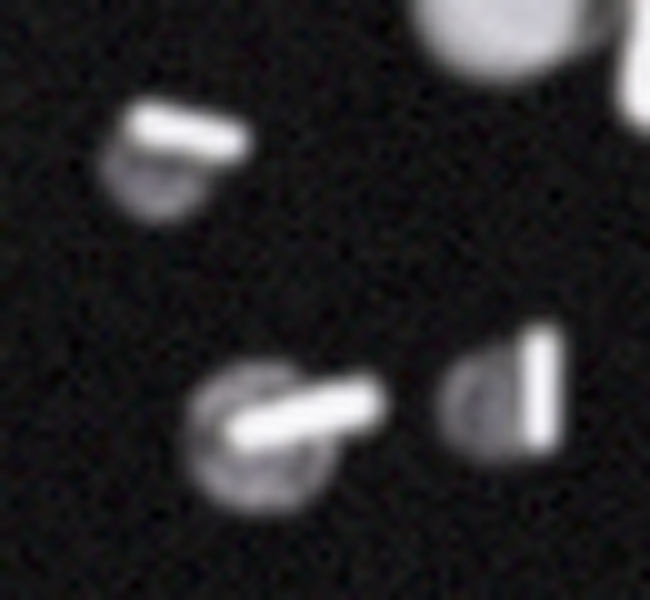

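View pics/bs.png

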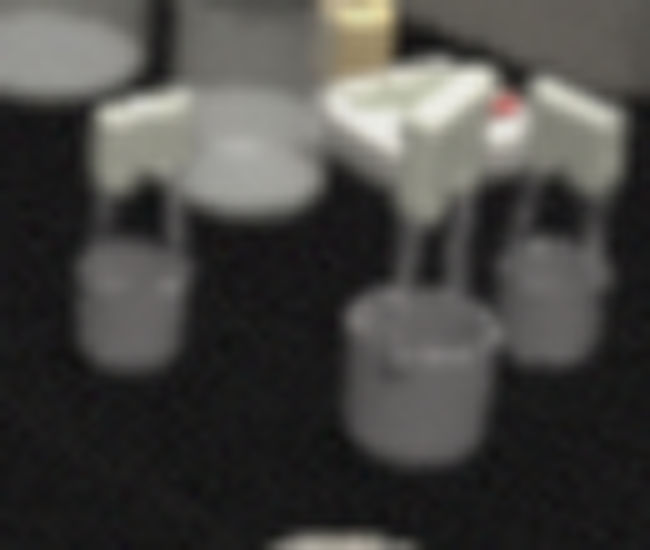

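Run:
```python
from h import *
s=cv2.imread("pics/scene0.png");t=cv2.imread("pics/top0.png")
g=t[:,:,1].copy()
m=np.zeros_like(g); m[212:232,320:347]=(g[212:232,320:347]>170)
p=np.argwhere(m)[:,::-1].astype(np.float32); r=cv2.minAreaRect(p); print(r,len(p))
W=g[212:232,320:347].astype(float)-130; W[W<0]=0
yy,xx=np.mgrid[212:232,320:347]; c=np.array([(W*xx).sum(),(W*yy).sum()])/W.sum(); d=np.stack([xx-c[0],yy-c[1]]).reshape(2,-1); C=(d*W.ravel())@d.T/W.sum(); w,v=np.linalg.eigh(C); print(c,np.sqrt(w*12),v[:,1])
a=onz("top",c-v[:,1]*6.5,.104);b=onz("top",c+v[:,1]*6.5,.104); u=b-a; print("block",onz("top",c,.104),np.linalg.norm(u),"normal deg",np.degrees(np.arctan2(u[1],u[0]))+90)
# scene top face of block: bs crop corners
B=lambda X,Y:np.array([(X+.5)/10-.5+290,(Y+.5)/10-.5+175])
print("scene block top centre",onz("scene",(B(405,125)+B(480,70)+B(425,135)+B(497,78))/4,.106))
bt=lambda X,Y:((X+.5)/10-.5+305,(Y+.5)/10-.5+180)
print("rim/bottom", onz("top",bt(262,437),.018), onz("scene",B(420,380),.018))
# decoys
print("decoys",onz("top",bt(188,132),.09),onz("top",bt(540,388),.09))
# pin
t3=lambda X,Y:((X+.5)/10-.5+135,(Y+.5)/10-.5+195)
s2=lambda X,Y:((X+.5)/8-.5+120,(Y+.5)/8-.5+235)
print("pin top scene z106",onz("scene",s2(356,85),.106),"top",onz("top",t3(268,197),.106))
print("tri",tri(s2(356,85),t3(268,197)))
print("hole z50 top",onz("top",t3(310,215),.05),"scene z50",onz("scene",s2(370,272),.05))
for n,uv in(("cruc",(291,250)),("flask",(166,176)),("beakS",(357,178)),("beakL",(358,145))): print(n,onz("top",uv,.03 if n!="flask" else .02))
```

```text
((334.8235168457031, 221.2941436767578), (4.365641117095947, 14.55213737487793), 75.96376037597656) 62
[334.45330617 221.3519273 ] [ 4.97128645 14.14299491] [-0.96591262  0.25886831]
block [ 0.47361959 -0.21020222  0.104     ] 0.03641827493735385 normal deg 196.498173013235
scene block top centre [ 0.46862869 -0.20411632  0.106     ]
rim/bottom [ 0.47555224 -0.21443023  0.018     ] [ 0.47266563 -0.2098254   0.018     ]
decoys [ 0.55618918 -0.18142393  0.09      ] [ 0.48523097 -0.28048846  0.09      ]
pin top scene z106 [0.4778101  0.27656042 0.106     ] top [0.48089699 0.27613406 0.106     ]
tri (array([0.48073887, 0.27605571, 0.10432797]), np.float64(0.0012155436208874301))
hole z50 top [0.48143745 0.27885951 0.05      ] scene z50 [0.47951943 0.27847415 0.05      ]
cruc [ 0.39221668 -0.09507641  0.03      ]
flask [0.60855527 0.29375336 0.02      ]
beakS [ 0.61416235 -0.29206579  0.03      ]
beakL [ 0.71788729 -0.29642239  0.03      ]
```

```bash
python3 -m inch '[[[0.4,0.7,0,0,0,0.16],[0.4,0.7,0,0,0,0.16],[0.4,0.7,0,0,0,0.16],[0.4,0.7,0,0,0,0.16]]]' 50 30
python3 -m inch '[[[0.4,0.7,0,0,0,0.16],[0.4,0.7,0,0,0,0.16],[0.4,0.7,0,0,0,0.16],[0.4,0.7,0,0,0,0.16]]]'
python3 -m inch '[[[0.38,0.71,0,0,0,0.157],[0.38,0.71,0,0,0,0.157],[0.38,0.71,0,0,0,0.157],[0.38,0.71,0,0,0,0.157],[0.38,0.71,0,0,0,0.157]]]'
python3 - <<'E'
from h import *
print(arm.get_state())
f=arm.grab_frame("top"); crop("top",(270,140,410,260),5,"t4.png",f)
f=arm.grab_frame("scene"); crop("scene",(230,80,390,240),4,"s4.png",f)
E
```

```text
t: 1.6
eef_pos: [0.3194, -0.4897, 0.4054]
ee_rot: [-3.14, 0.0, -2.274]
force: [0.4, -1.1, -0.6]
width: 0.054
t: 2.1
eef_pos: [0.3992, -0.3504, 0.405]
ee_rot: [-3.141, -0.0, -1.773]
force: [0.1, -0.2, 0.6]
width: 0.0505
t: 2.72
eef_pos: [0.4741, -0.2104, 0.4046]
ee_rot: [3.141, -0.0, -1.285]
force: [0.1, -0.5, -0.2]
width: 0.0503
{'t': 2.725, 'q': array([-3.87617810e-02,  1.00643196e-01, -3.28484586e-01,  2.06975221e-04,
       -1.14208652e+00,  3.24723375e-01]), 'qd': array([-0.0121918 , -0.00351272, -0.00400086, -0.00103884,  0.00105326,
        0.00446021]), 'joint_efforts': array([ 7.76863173e-01, -3.66114843e+01,  2.85414863e+01,  6.74451292e+00,
        8.25151987e-02,  1.50801212e-02]), 'eef_pos': array([ 0.47414655, -0.21036981,  0.40455719]), 'ee_rot': array([ 3.14113647e+00, -4.50164369e-05, -1.28474864e+00]), 'force': array([ 0.08610262, -0.51082354, -0.18908424]), 'moment': array([ 0.01895649,  0.15155091, -0.04787845]), 'width': 0.0503403300655569}
```

View pics/t4.png

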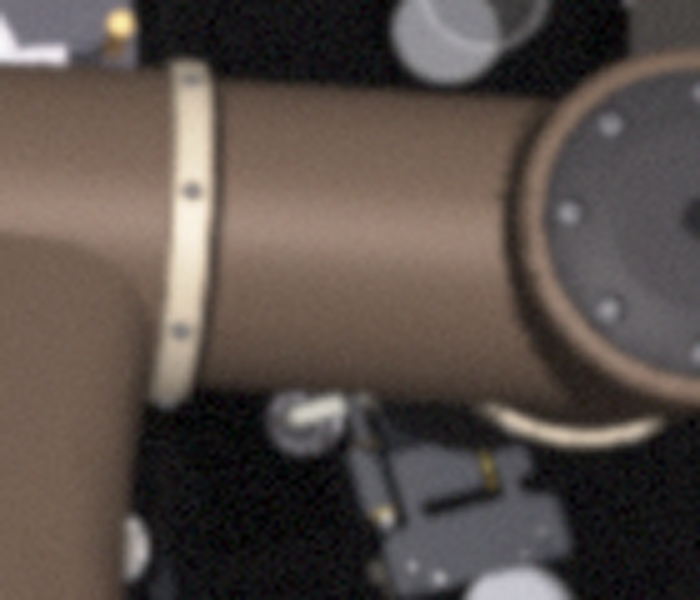

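View pics/s4.png

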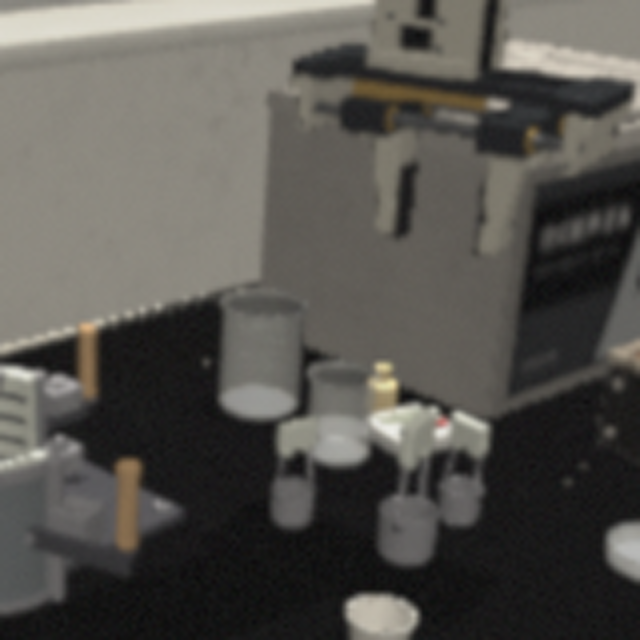

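Run:
```python
from h import *
print(proj("scene",[[.4741,-.2104,.2265],[.473,-.209,.106],[.473,-.209,.092],[.473,-.209,.002]]))
print(proj("top",[[.473,-.209,.106]]))
```

```text
[[339.75815293 140.0864744 ]
 [334.68058017 183.75013845]
 [334.12157309 188.49427756]
 [330.6618502  217.59086278]]
[[334.14922692 221.49949356]]
```

```bash
python3 -m inch '[[[-0.005,0.007,-0.3,0,0,0],[-0.005,0.007,-0.5,0,0,0],[-0.005,0.007,-0.6,0,0,0],[-0.005,0.007,-0.673,0,0,0],[-0.005,0.007,-0.673,0,0,0],[-0.005,0.007,-0.673,0,0,0]]]'
python3 - <<'E'
from h import *
f=arm.grab_frame("scene"); crop("scene",(270,120,390,240),5,"s5.png",f)
E
```

```text
t: 3.58
eef_pos: [0.4736, -0.2085, 0.2709]
ee_rot: [-3.14, -0.001, -1.283]
force: [0.7, -0.9, -0.3]
width: 0.0503
```

View pics/s5.png

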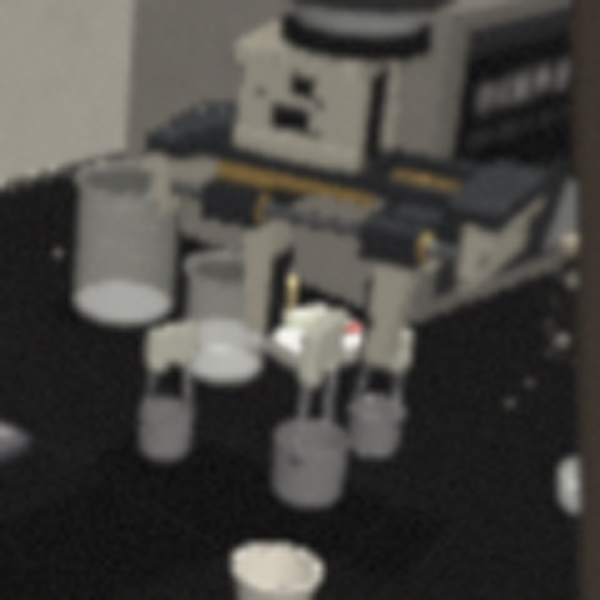

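```bash
python3 -m inch '[[[0,0,-0.003,0,0,0],[0,0,-0.003,0,0,0],[0,0,-0.003,0,0,0],[0,0,-0.003,0,0,0],[0,0,-0.003,0,0,0],[0,0,-0.003,0,0,0]]]' 0 35
python3 -m inch '[[[0,0,0.15,0,0,0],[0,0,0.3,0,0,0],[0,0,0.45,0,0,0],[0,0,0.6,0,0,0],[0,0,0.7,0,0,0],[0,0,0.7,0,0,0]]]'
python3 - <<'E'
from h import *
f=arm.grab_frame("scene"); crop("scene",(270,50,390,240),4,"s6.png",f)
E
```

```text
t: 4.38
eef_pos: [0.4732, -0.2081, 0.2695]
ee_rot: [3.141, 0.0, -1.282]
force: [-0.2, -0.6, 1.4]
width: 0.0097
t: 5.12
eef_pos: [0.4735, -0.2081, 0.4106]
ee_rot: [-3.139, -0.001, -1.282]
force: [-0.1, -0.2, -0.9]
width: 0.0095
```

View pics/s6.png

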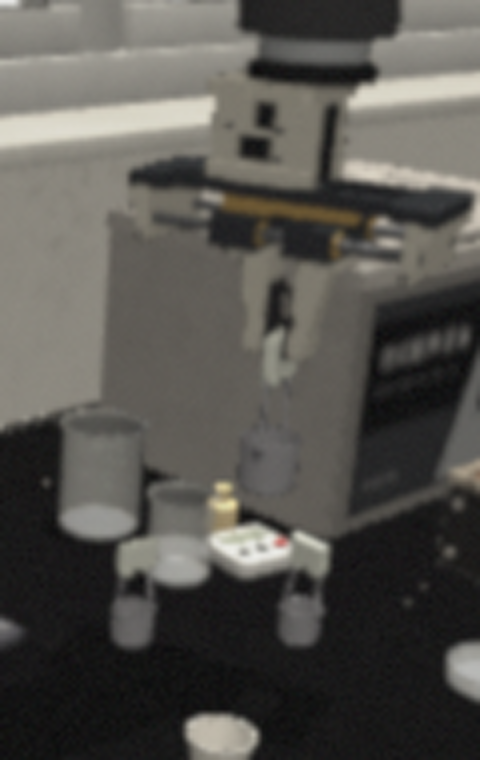

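```bash
python3 -m inch '[[[0.17,0.27,0,0,0,-0.02],[0.34,0.55,0,0,0,-0.04],[0.5,0.8,0,0,0,-0.064],[0.6,0.95,0,0,0,-0.064],[0.6,0.95,0,0,0,-0.064]]]'
python3 -m inch '[[[0.08,0.146,0,0,0,0],[0.08,0.146,0,0,0,0],[0.08,0.146,0,0,0,0]]]'
python3 - <<'E'
from h import *
print(arm.get_state()["q"])
f=arm.grab_frame("scene"); crop("scene",(150,30,310,240),4,"s7.png",f,proj("scene",[[.6095,.0112,.219],[.6643,.016,.129]]))
f=arm.grab_frame("top"); crop("top",(215,100,305,220),5,"t7.png",f)
E
```

```text
t: 5.8
eef_pos: [0.5943, -0.0158, 0.4068]
ee_rot: [3.138, -0.0, -1.481]
force: [0.5, 0.0, -1.5]
width: 0.0094
t: 6.18
eef_pos: [0.6088, 0.0106, 0.4083]
ee_rot: [3.14, -0.0, -1.484]
force: [-0.4, 0.2, -1.3]
width: 0.0097
[ 3.37721206e-01  2.49219189e-01 -1.34315255e-01 -2.57051835e-04
 -1.18931188e+00 -2.50395012e-01]
```

View pics/s7.png

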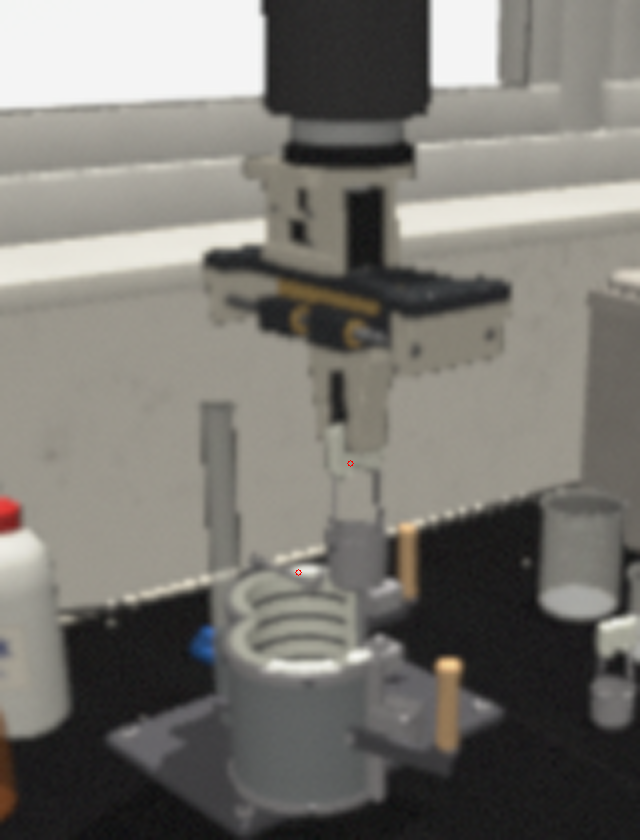

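View pics/t7.png

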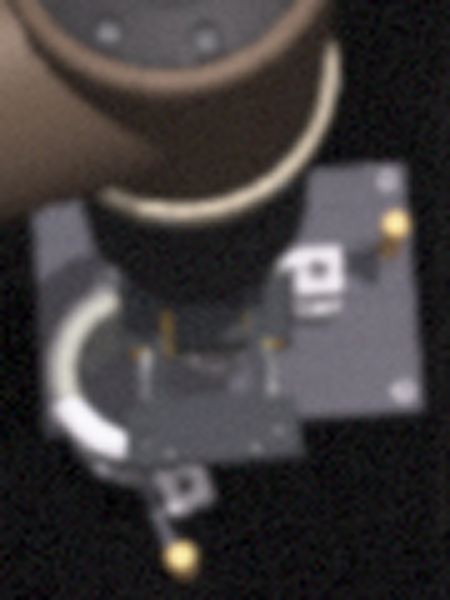

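```bash
python3 -m inch '[[[0.003,0.003,-0.15,0,0,0],[0.003,0.003,-0.25,0,0,0],[0.003,0.003,-0.334,0,0,0],[0.003,0.003,-0.334,0,0,0],[0.003,0.003,-0.334,0,0,0]]]'
python3 - <<'E'
from h import *
p=arm.get_state()["eef_pos"]; print(p, arm.get_state()["force"])
f=arm.grab_frame("scene"); crop("scene",(190,120,290,220),8,"s8.png",f,proj("scene",[p-[0,0,.1915]]))
E
```

```text
t: 6.9
eef_pos: [0.6102, 0.0115, 0.3435]
ee_rot: [-3.14, -0.0, -1.483]
force: [0.7, 0.1, -1.6]
width: 0.0096
[0.61017882 0.01154114 0.34351916] [ 0.68652352  0.06150719 -1.55584129]
```

View pics/s8.png

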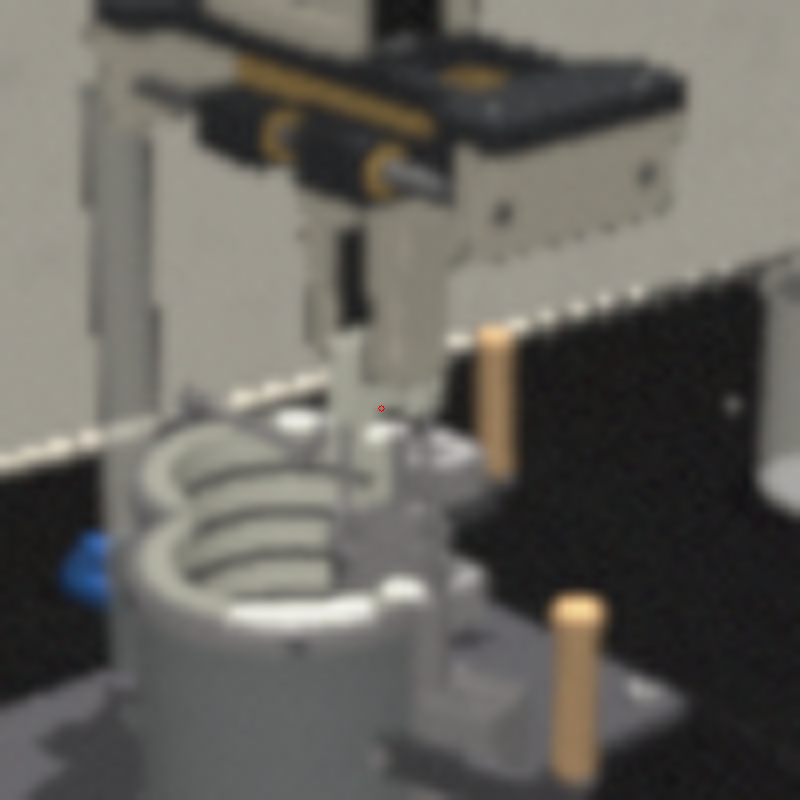

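```bash
python3 -m inch '[[[0.07,0.01,0,0,0,0],[0.14,0.017,0,0,0,0],[0.21,0.024,0,0,0,0],[0.279,0.03,0,0,0,0],[0.279,0.03,0,0,0,0],[0.279,0.03,0,0,0,0]]]'
python3 - <<'E'
from h import *
p=arm.get_state()["eef_pos"]; print(p, arm.get_state()["force"])
f=arm.grab_frame("scene"); crop("scene",(190,120,290,220),8,"s9.png",f,proj("scene",[p-[0,0,.1915]]))
E
```

```text
t: 7.7
eef_pos: [0.6656, 0.0176, 0.3423]
ee_rot: [3.141, -0.0, -1.483]
force: [-0.7, -0.7, -1.4]
width: 0.0098
[0.66562576 0.01764014 0.34227131] [-0.69657291 -0.68456202 -1.41129317]
```

View pics/s9.png

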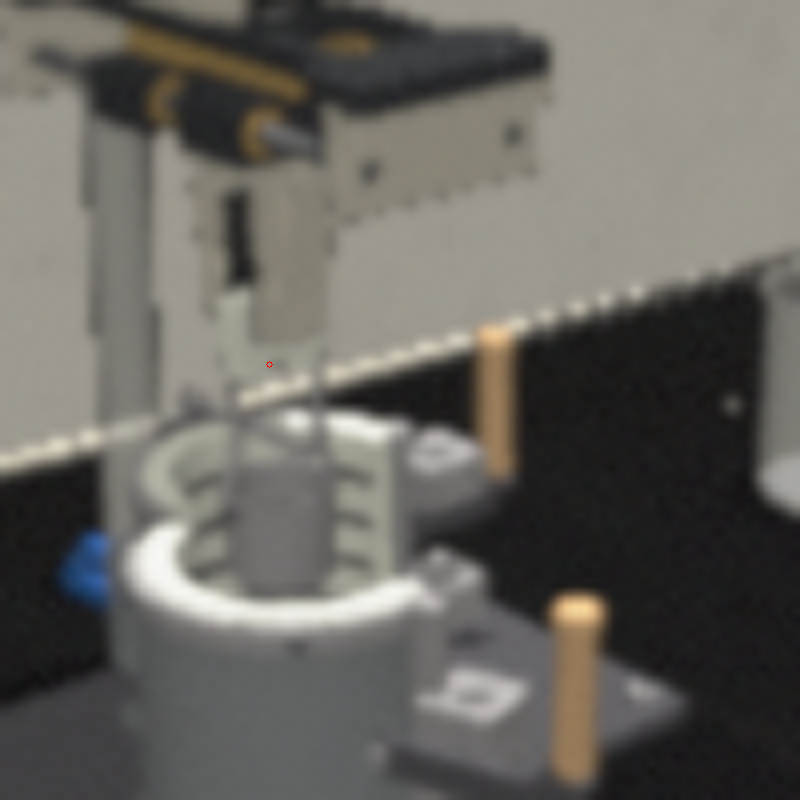

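```bash
python3 -m inch '[[[0,0,-0.04,0,0,0],[0,0,-0.08,0,0,0],[0,0,-0.1,0,0,0],[0,0,-0.1,0,0,0]]]'
python3 -m inch '[[[0,0,-0.006,0,0,0],[0,0,-0.008,0,0,0],[0,0,-0.008,0,0,0]]]'
python3 - <<'E'
from h import *
p=arm.get_state()["eef_pos"]; print(p, arm.get_state()["force"])
f=arm.grab_frame("scene"); crop("scene",(190,120,290,220),8,"s10.png",f,proj("scene",[p-[0,0,.1915]]))
E
```

```text
t: 8.25
eef_pos: [0.6655, 0.0176, 0.3221]
ee_rot: [3.141, -0.0, -1.483]
force: [0.3, -0.5, -1.3]
width: 0.0095
t: 8.62
eef_pos: [0.6657, 0.0177, 0.3212]
ee_rot: [-3.141, 0.0, -1.483]
force: [0.4, -0.1, -1.7]
width: 0.0095
[0.66566844 0.01766028 0.32117327] [ 0.41909383 -0.06352862 -1.66962056]
```

View pics/s10.png

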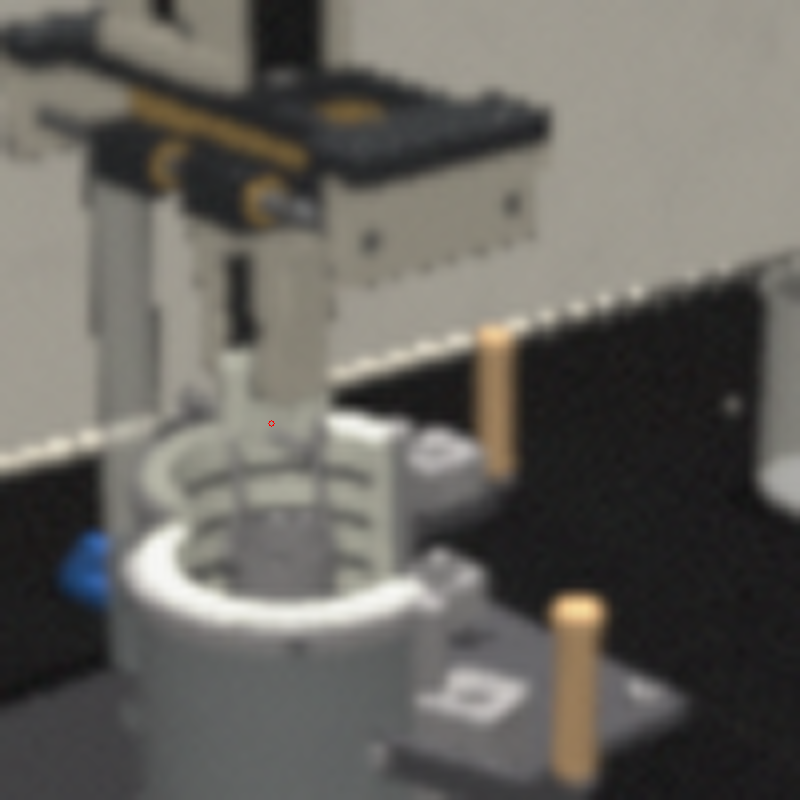

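```bash
python3 -m inch '[[[0,0,-0.005,0,0,0],[0,0,-0.008,0,0,0],[0,0,-0.008,0,0,0]]]'
python3 -m inch '[[[0,0,-0.005,0,0,0],[0,0,-0.005,0,0,0]]]'
```

```text
t: 9.05
eef_pos: [0.6657, 0.0177, 0.3203]
ee_rot: [-3.141, -0.0, -1.483]
force: [-2.2, 0.5, 5.4]
width: 0.0098
t: 9.3
eef_pos: [0.6657, 0.0177, 0.3201]
ee_rot: [-3.14, -0.0, -1.483]
force: [-4.0, 0.1, 10.5]
width: 0.0098
```

```bash
python3 -m inch '[[[0,0,0.006,0,0,0],[0,0,0.006,0,0,0]]]'
python3 -m inch '[[[0,0,0.0,0,0,0],[0,0,0.0,0,0,0],[0,0,0,0,0,0],[0,0,0,0,0,0]]]' 26
python3 -m inch '[[[0,0,0.05,0,0,0],[0,0,0.1,0,0,0],[0,0,0.2,0,0,0],[0,0,0.4,0,0,0],[0,0,0.5,0,0,0],[0,0,0.5,0,0,0]]]'
python3 - <<'E'
from h import *
f=arm.grab_frame("scene"); crop("scene",(190,120,290,220),8,"s11.png",f,proj("scene",[[.6643,.016,.129]]))
E
```

```text
t: 9.55
eef_pos: [0.6658, 0.0177, 0.3202]
ee_rot: [-3.141, -0.0, -1.483]
force: [-2.1, 0.7, 5.4]
width: 0.0101
t: 10.05
eef_pos: [0.6657, 0.0177, 0.3194]
ee_rot: [3.141, -0.0, -1.483]
force: [-0.4, -1.1, 0.1]
width: 0.026
t: 10.8
eef_pos: [0.6659, 0.0176, 0.4228]
ee_rot: [-3.137, 0.001, -1.483]
force: [-0.7, 0.2, -0.4]
width: 0.0259
```

View pics/s11.png

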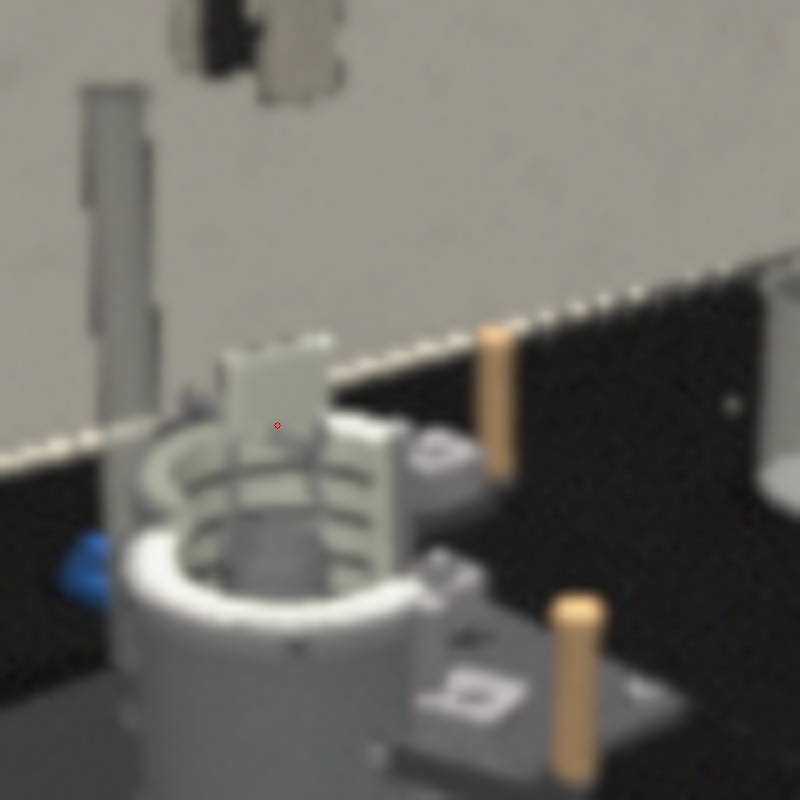

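```bash
python3 -m inch '[[[-0.2,0.005,0,0,0,0.05],[-0.4,0.01,0,0,0,0.11],[-0.6,0.02,0,0,0,0.17],[-0.856,0.028,0,0,0,0.23],[-0.856,0.028,0,0,0,0.25],[-0.856,0.028,0,0,0,0.25]]]' 44 20
python3 -m inch '[[[0,0,-0.1,0,0,0.05],[0,0,-0.2,0,0,0.11],[0,0,-0.2,0,0,0.17],[0,0,-0.2,0,0,0.25],[0,0,-0.2,0,0,0.25],[0,0,-0.2,0,0,0.25]]]'
python3 - <<'E'
from h import *
f=arm.grab_frame("scene"); crop("scene",(190,80,310,220),5,"s12.png",f)
f=arm.grab_frame("top"); crop("top",(190,120,310,240),5,"t12.png",f)
E
```

```text
t: 11.6
eef_pos: [0.4939, 0.0233, 0.4195]
ee_rot: [-3.142, 0.0, -0.698]
force: [-0.0, 0.5, -0.0]
width: 0.044
t: 12.35
eef_pos: [0.4949, 0.0233, 0.3789]
ee_rot: [3.141, 0.001, 0.085]
force: [-1.0, -0.3, 1.1]
width: 0.0442
```

View pics/s12.png

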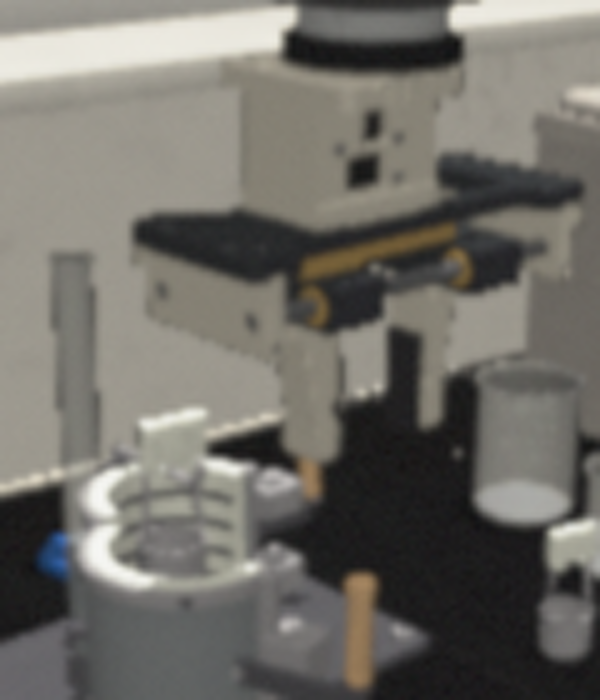

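View pics/t12.png

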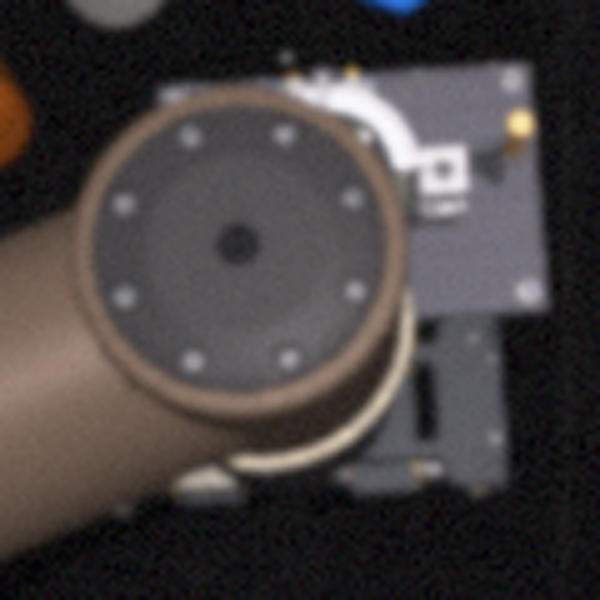

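```bash
python3 -m inch '[[[0,0,-0.2,0,0,0],[0,0,-0.35,0,0,0],[0,0,-0.465,0,0,0],[0,0,-0.465,0,0,0],[0,0,-0.465,0,0,0]]]'
python3 -m inch '[[[0,0,0,0,0,0],[0,0,0,0,0,0],[0,0,0,0,0,0],[0,0,0,0,0,0],[0,0,0,0,0,0]]]' 0 20
python3 - <<'E'
from h import *
f=arm.grab_frame("scene"); crop("scene",(190,100,310,240),5,"s13.png",f)
E
```

```text
t: 13.08
eef_pos: [0.495, 0.0234, 0.2874]
ee_rot: [3.142, -0.001, 0.087]
force: [-0.3, 0.0, 0.7]
width: 0.0439
t: 13.7
eef_pos: [0.4945, 0.0233, 0.2869]
ee_rot: [-3.142, -0.0, 0.087]
force: [-1.0, 1.0, 3.3]
width: 0.012
```

View pics/s13.png

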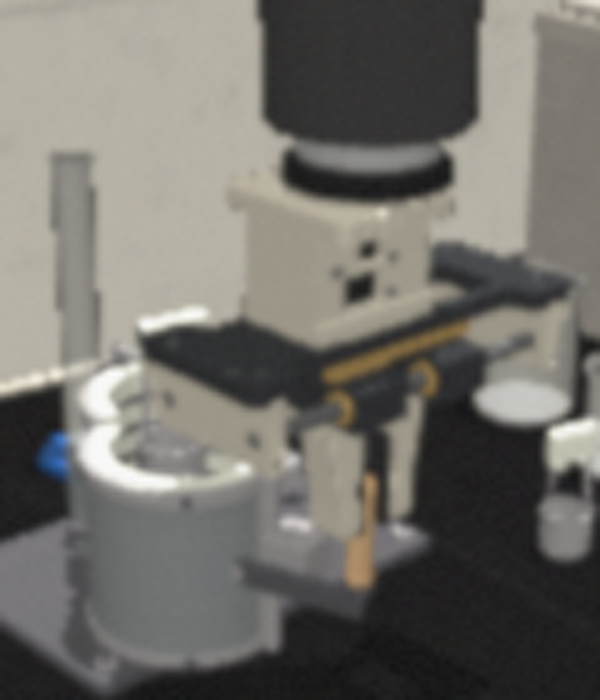

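Run:
```python
import numpy as np
x,y,a,th0,_,_=np.load("furn.npy")
R=lambda b:np.array([[np.cos(b),-np.sin(b)],[np.sin(b),np.cos(b)]])
H=np.array([x,y])+R(a)@[0,.056]
P=lambda th:H+R(a)@R(-th)@[-.017,-.166]
st=P(th0)
for th in [1.15,1.03,.91,.79,.67,.55,.43,.31,.2,.1,.03,0,-.01]:
    print(th,np.round(P(th),4),np.round((P(th)-P(th0))/.2,3),np.round((P(th)-P(.55))/.2,3))
print(H, R(a)@[17e-3,-.11]+[x,y])
```

```text
1.15 [0.5012 0.0054] [ 0.033 -0.089] [-0.32   0.375]
1.03 [ 0.5102 -0.0125] [ 0.078 -0.179] [-0.275  0.286]
0.91 [ 0.5212 -0.0291] [ 0.133 -0.262] [-0.22   0.202]
0.79 [ 0.5342 -0.0444] [ 0.198 -0.338] [-0.155  0.126]
0.67 [ 0.5489 -0.0579] [ 0.271 -0.406] [-0.081  0.059]
0.55 [ 0.5652 -0.0696] [ 0.353 -0.464] [0. 0.]
0.43 [ 0.5827 -0.0793] [ 0.44  -0.513] [ 0.088 -0.048]
0.31 [ 0.6012 -0.0868] [ 0.533 -0.55 ] [ 0.18  -0.086]
0.2 [ 0.6189 -0.0917] [ 0.621 -0.575] [ 0.269 -0.11 ]
0.1 [ 0.6354 -0.0944] [ 0.704 -0.588] [ 0.351 -0.124]
0.03 [ 0.647  -0.0953] [ 0.762 -0.593] [ 0.409 -0.129]
0 [ 0.652  -0.0955] [ 0.787 -0.594] [ 0.434 -0.129]
-0.01 [ 0.6537 -0.0955] [ 0.795 -0.594] [ 0.443 -0.129]
[0.65444335 0.07135755] [ 0.68589639 -0.09251956]
```

```bash
python3 -m inch '[[[0.033,-0.089,0,0,0,0],[0.078,-0.179,0,0,0,0],[0.133,-0.262,0,0,0,0],[0.198,-0.338,0,0,0,0],[0.271,-0.406,0,0,0,0],[0.353,-0.464,0,0,0,0],[0.353,-0.464,0,0,0,0]]]'
python3 -m inch '[[[0.088,-0.048,0,0,0,0],[0.18,-0.086,0,0,0,0],[0.269,-0.11,0,0,0,0],[0.351,-0.124,0,0,0,0],[0.409,-0.129,0,0,0,0],[0.409,-0.129,0,0,0,0]]]'
python3 - <<'E'
from h import *
f=arm.grab_frame("scene"); crop("scene",(160,80,310,240),5,"s14.png",f)
E
```

```text
t: 14.62
eef_pos: [0.567, -0.0706, 0.287]
ee_rot: [3.141, -0.001, 0.087]
force: [-0.0, 0.4, 6.0]
width: 0.0121
t: 15.38
eef_pos: [0.6485, -0.0949, 0.287]
ee_rot: [-3.141, -0.002, 0.088]
force: [0.0, 4.8, 5.6]
width: 0.0122
```

View pics/s14.png

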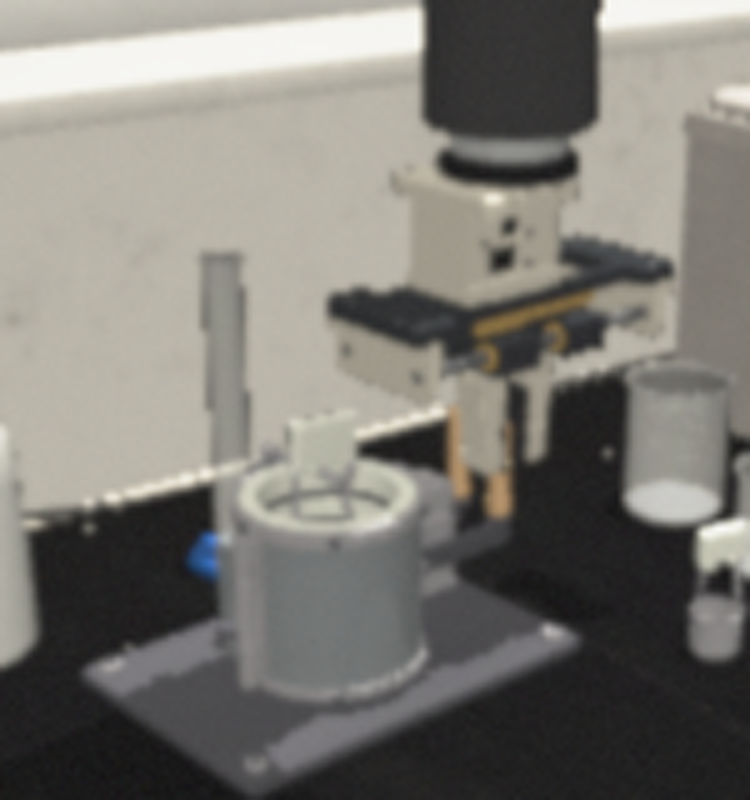

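```bash
python3 -m inch '[[[0.012,0,0,0,0,0],[0.024,0.001,0,0,0,0],[0.035,0.002,0,0,0,0],[0.035,0.002,0,0,0,0],[0.035,0.002,0,0,0,0]]]'
```

```text
t: 16.05
eef_pos: [0.651, -0.0949, 0.2868]
ee_rot: [-3.14, 0.008, 0.087]
force: [-17.5, 6.5, 18.4]
width: 0.0123
```

```bash
python3 -m inch '[[[-0.01,0,0,0,0,0],[-0.01,0,0,0,0,0],[-0.01,0,0,0,0,0],[-0.01,0,0,0,0,0]]]' 28
python3 -m inch '[[[0,0,0.1,0,0,0],[0,0,0.3,0,0,0],[0,0,0.55,0,0,0],[0,0,0.55,0,0,0],[0,0,0.55,0,0,0]]]'
python3 - <<'E'
from h import *
print(arm.get_state()["q"])
f=arm.grab_frame("scene"); crop("scene",(160,80,310,240),5,"s15.png",f)
E
```

```text
t: 16.55
eef_pos: [0.6521, -0.0951, 0.2863]
ee_rot: [3.142, 0.0, 0.087]
force: [-0.4, -0.4, -0.3]
width: 0.0283
t: 17.18
eef_pos: [0.6516, -0.0949, 0.3964]
ee_rot: [-3.141, -0.0, 0.087]
force: [-1.1, 0.2, -0.9]
width: 0.028
[ 1.50732107e-01  3.36764580e-01 -3.91174719e-02 -4.44438905e-04
 -1.19487720e+00  1.50746382e+00]
```

View pics/s15.png

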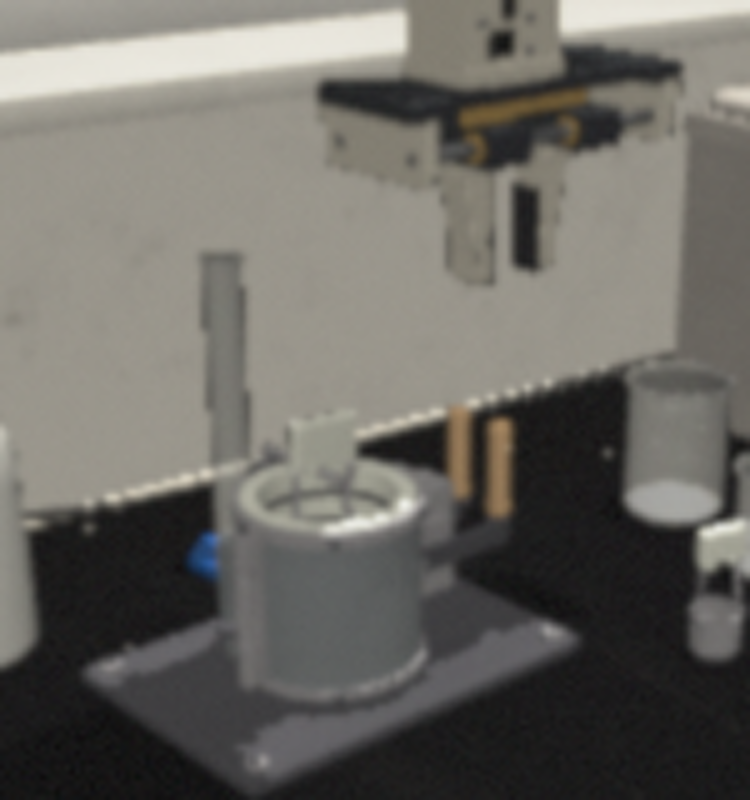

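```bash
python3 -m inch '[[[-0.1,0.2,0,0,0,-0.05],[-0.2,0.42,0,0,0,-0.11],[-0.3,0.65,0,0,0,-0.17],[-0.43,0.93,0,0,0,-0.23],[-0.43,0.93,0,0,0,-0.25],[-0.43,0.93,0,0,0,-0.25]]]' 40
python3 -m inch '[[[-0.1,0.2,0,0,0,-0.05],[-0.2,0.42,0,0,0,-0.11],[-0.3,0.65,0,0,0,-0.17],[-0.428,0.926,0,0,0,-0.23],[-0.428,0.926,0,0,0,-0.25],[-0.428,0.926,-0.2,0,0,-0.25],[-0.428,0.926,-0.2,0,0,-0.25]]]'
python3 - <<'E'
from h import *
p=arm.get_state()["eef_pos"];print(p,arm.get_state()["q"])
f=arm.grab_frame("scene"); crop("scene",(90,140,230,310),5,"s16.png",f,proj("scene",[p-[0,0,.1781],[.48,.2763,.106]]))
f=arm.grab_frame("top"); crop("top",(130,120,310,240),4,"t16.png",f)
E
```

```text
t: 17.98
eef_pos: [0.5654, 0.0918, 0.3956]
ee_rot: [3.14, 0.001, -0.696]
force: [-0.0, -0.3, -0.2]
width: 0.0399
t: 18.85
eef_pos: [0.4798, 0.2751, 0.3535]
ee_rot: [3.136, -0.004, -1.483]
force: [0.9, -0.3, 1.0]
width: 0.04
[0.47982301 0.27508031 0.35349538] [ 8.74397999e-01  2.01575475e-01 -3.29115230e-01 -8.82528001e-04
 -1.04701458e+00 -7.85898573e-01]
```

View pics/s16.png

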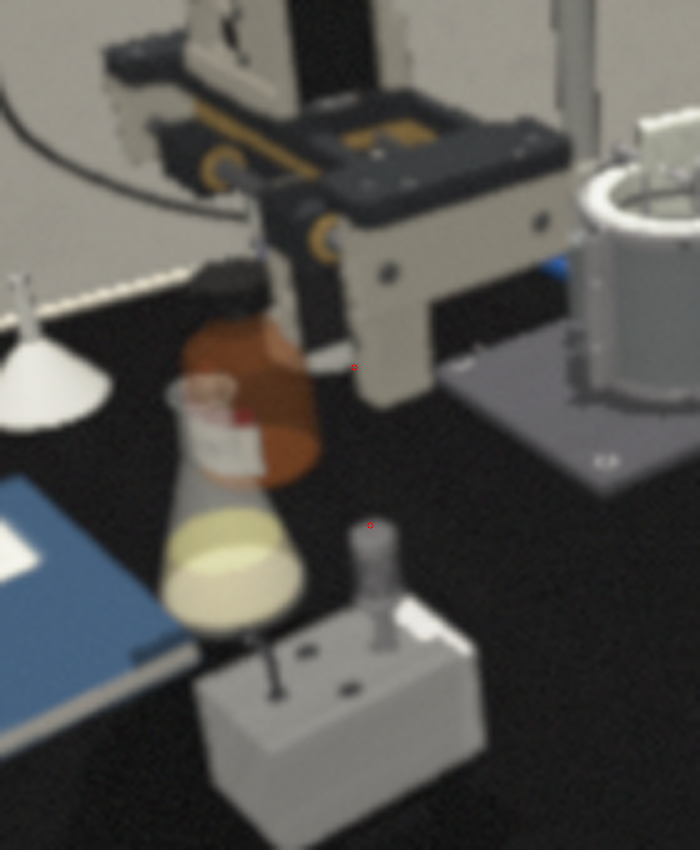

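View pics/t16.png

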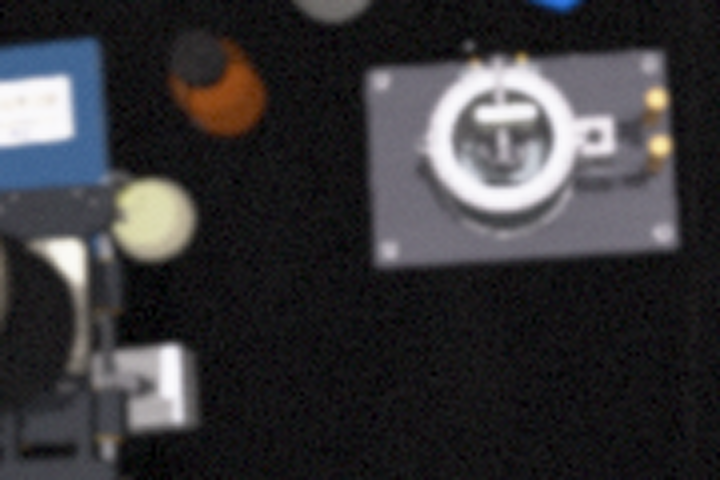

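```bash
python3 -m inch '[[[-0.003,0.006,-0.2,0,0,0],[-0.003,0.006,-0.35,0,0,0],[-0.003,0.006,-0.42,0,0,0],[-0.003,0.006,-0.475,0,0,0],[-0.003,0.006,-0.475,0,0,0],[-0.003,0.006,-0.475,0,0,0]]]'
python3 - <<'E'
from h import *
p=arm.get_state()["eef_pos"];print(p)
f=arm.grab_frame("scene"); crop("scene",(90,140,230,310),5,"s17.png",f)
E
```

```text
t: 19.7
eef_pos: [0.48, 0.2778, 0.2626]
ee_rot: [-3.14, 0.001, -1.483]
force: [-1.4, -0.8, -0.3]
width: 0.0398
[0.48001538 0.27777591 0.26262101]
```

View pics/s17.png

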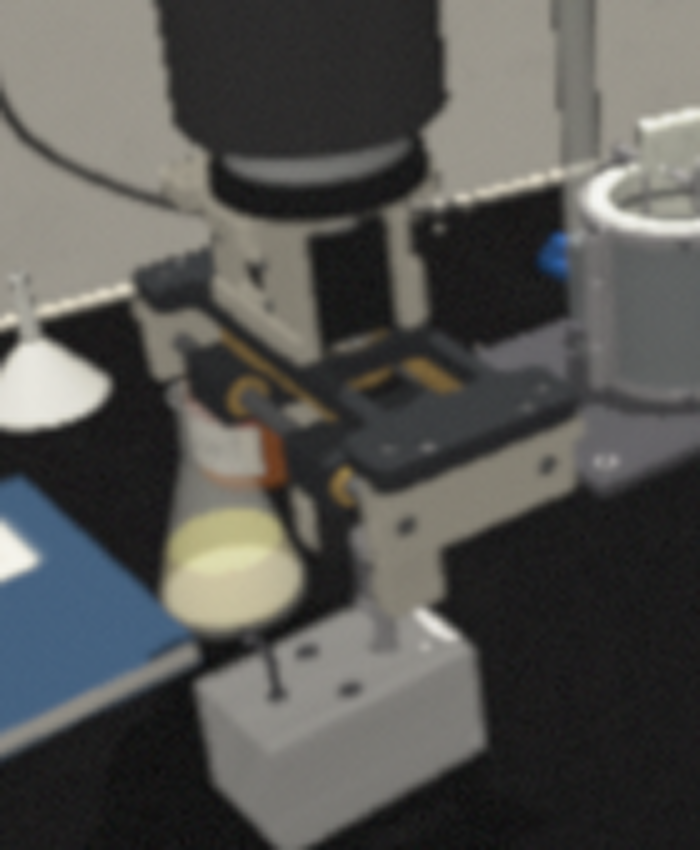

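```bash
python3 -m inch '[[[-0.004,-0.007,-0.002,0,0,0],[-0.004,-0.007,-0.002,0,0,0],[-0.004,-0.007,-0.002,0,0,0]]]'
python3 -m inch '[[[0,0,0,0,0,0],[0,0,0,0,0,0],[0,0,0,0,0,0],[0,0,0,0,0,0],[0,0,0,0,0,0]]]' 0 40
```

```text
t: 20.12
eef_pos: [0.4789, 0.2761, 0.2614]
ee_rot: [-3.141, 0.0, -1.483]
force: [0.9, -0.3, 0.2]
width: 0.0401
t: 20.75
eef_pos: [0.4789, 0.2761, 0.2612]
ee_rot: [3.142, -0.0, -1.483]
force: [0.1, -0.0, 0.1]
width: 0.0155
```

```bash
python3 -m inch '[[[0,0,0.1,0,0,0],[0,0,0.25,0,0,0],[0,0,0.4,0,0,0],[0,0,0.6,0,0,0],[0,0,0.85,0,0,0],[0,0,0.85,0,0,0],[0,0,0.85,0,0,0]]]'
python3 - <<'E'
from h import *
p=arm.get_state()["eef_pos"];print(p)
f=arm.grab_frame("scene"); crop("scene",(90,60,230,310),3,"s18.png",f,proj("scene",[p-[0,0,.190],p-[0,0,.256]]))
E
```

```text
t: 21.62
eef_pos: [0.4785, 0.2759, 0.4308]
ee_rot: [3.141, 0.0, -1.484]
force: [0.6, -0.8, -1.9]
width: 0.0157
[0.47853637 0.27585924 0.43077831]
```

View pics/s18.png

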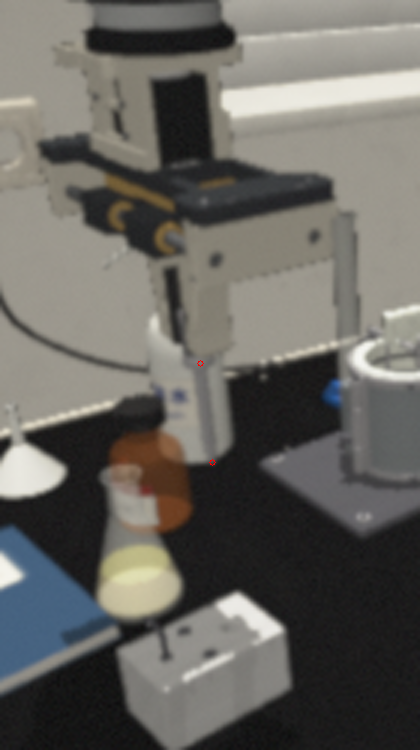

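```bash
python3 -m inch '[[[0.12,-0.2,0,0,0,0],[0.25,-0.43,0,0,0,0],[0.38,-0.65,0,0,0,0],[0.467,-0.815,0,0,0,0],[0.467,-0.815,0,0,0,0]]]'
python3 -m inch '[[[0.12,-0.2,0,0,0,0],[0.25,-0.43,0,0,0,0],[0.38,-0.65,0,0,0,0],[0.467,-0.815,0,0,0,0],[0.467,-0.815,0,0,0,0],[0.467,-0.815,0,0,0,0]]]'
python3 - <<'E'
from h import *
p=arm.get_state()["eef_pos"];print(p)
f=arm.grab_frame("scene"); crop("scene",(170,80,310,230),5,"s19.png",f,proj("scene",[p-[0,0,.256],[.6651,-.0502,.104]]))
f=arm.grab_frame("top"); crop("top",(215,100,315,200),6,"t19.png",f,proj("top",[p-[0,0,.256],[.6651,-.0502,.104]]))
E
```

```text
t: 22.3
eef_pos: [0.5729, 0.111, 0.4292]
ee_rot: [3.138, -0.001, -1.487]
force: [0.5, -0.1, -1.3]
width: 0.0154
t: 23.05
eef_pos: [0.6655, -0.0493, 0.43]
ee_rot: [3.14, 0.0, -1.483]
force: [0.4, 0.8, -0.9]
width: 0.0156
[ 0.6654665  -0.04934741  0.43000249]
```

View pics/s19.png

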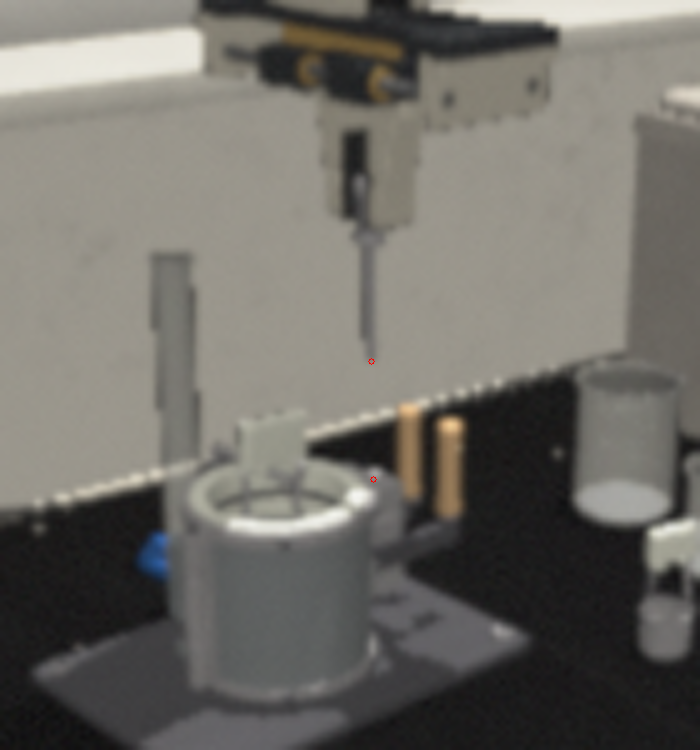

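View pics/t19.png

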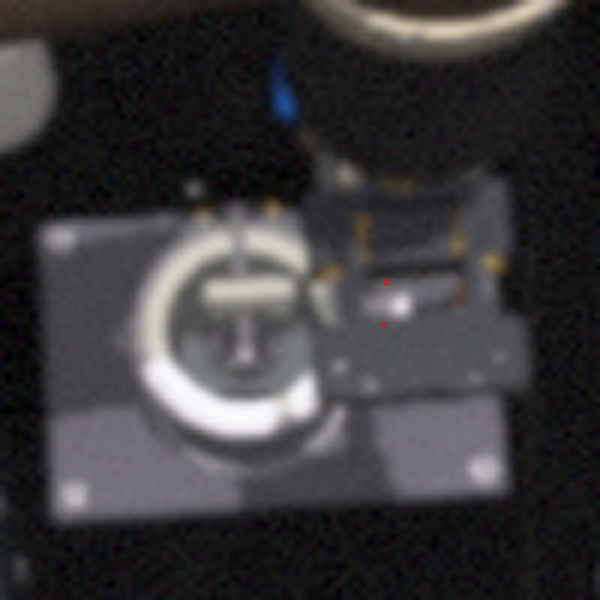

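```bash
python3 -m inch '[[[-0.002,-0.0045,-0.12,0,0,0],[-0.002,-0.0045,-0.24,0,0,0],[-0.002,-0.0045,-0.32,0,0,0],[-0.002,-0.0045,-0.32,0,0,0],[-0.002,-0.0045,-0.32,0,0,0]]]'
python3 - <<'E'
from h import *
p=arm.get_state()["eef_pos"];print(p)
f=arm.grab_frame("scene"); crop("scene",(200,120,290,210),8,"s20.png",f,proj("scene",[p-[0,0,.256],[.6651,-.0502,.104]]))
E
```

```text
t: 23.78
eef_pos: [0.6656, -0.0505, 0.3684]
ee_rot: [-3.14, -0.0, -1.483]
force: [0.3, -0.0, -0.4]
width: 0.0156
[ 0.66557059 -0.05054008  0.36835047]
```

View pics/s20.png

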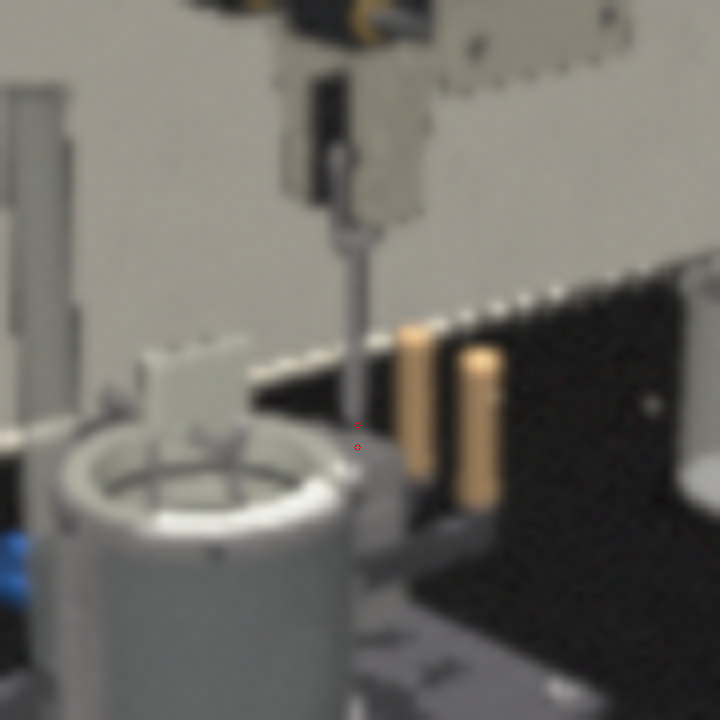

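```bash
python3 -m inch '[[[-0.002,0.001,-0.03,0,0,0],[-0.002,0.001,-0.06,0,0,0],[-0.002,0.001,-0.09,0,0,0],[-0.002,0.001,-0.09,0,0,0]]]'
python3 -m inch '[[[0,0,-0.03,0,0,0],[0,0,-0.05,0,0,0],[0,0,-0.05,0,0,0]]]'
```

```text
t: 24.32
eef_pos: [0.6647, -0.0507, 0.3484]
ee_rot: [3.14, 0.0, -1.483]
force: [-0.1, -1.0, 0.1]
width: 0.0158
t: 24.7
eef_pos: [0.6648, -0.0506, 0.3387]
ee_rot: [3.141, -0.0, -1.483]
force: [-1.3, 0.9, -1.0]
width: 0.0156
```

```bash
python3 -m inch '[[[0,0,-0.03,0,0,0],[0,0,-0.06,0,0,0],[0,0,-0.08,0,0,0],[0,0,-0.08,0,0,0]]]'
python3 -m inch '[[[0,0,-0.03,0,0,0],[0,0,-0.06,0,0,0],[0,0,-0.08,0,0,0],[0,0,-0.08,0,0,0]]]'
```

```text
t: 25.2
eef_pos: [0.6648, -0.0507, 0.3227]
ee_rot: [3.141, -0.0, -1.483]
force: [-0.7, 1.8, -1.4]
width: 0.0158
t: 25.7
eef_pos: [0.6648, -0.0506, 0.3067]
ee_rot: [3.141, -0.0, -1.483]
force: [-1.2, 0.5, -1.6]
width: 0.0159
```

```bash
python3 -m inch '[[[0,0,-0.03,0,0,0],[0,0,-0.05,0,0,0],[0,0,-0.058,0,0,0],[0,0,-0.058,0,0,0]]]'
python3 -m inch '[[[0,0,-0.005,0,0,0],[0,0,-0.01,0,0,0],[0,0,-0.01,0,0,0]]]'
```

```text
t: 26.2
eef_pos: [0.6648, -0.0507, 0.2954]
ee_rot: [3.141, -0.0, -1.483]
force: [-1.1, 1.0, -1.1]
width: 0.0153
t: 26.58
eef_pos: [0.6649, -0.0506, 0.2943]
ee_rot: [-3.141, -0.0, -1.483]
force: [-1.9, 0.6, 3.9]
width: 0.0154
```

```bash
python3 -m inch '[[[0,0,-0.008,0,0,0],[0,0,-0.008,0,0,0],[0,0,-0.008,0,0,0]]]'
python3 -m inch '[[[0,0,0,0,0,0],[0,0,0,0,0,0],[0,0,0,0,0,0],[0,0,0,0,0,0]]]' 36
python3 -m inch '[[[0,0,0.1,0,0,0],[0,0,0.3,0,0,0],[0,0,0.5,0,0,0],[0,0,0.5,0,0,0],[0,0,0.5,0,0,0]]]'
python3 - <<'E'
from h import *
f=arm.grab_frame("scene"); crop("scene",(200,120,290,210),8,"s21.png",f,proj("scene",[[.6651,-.0502,.104],[.6651,-.0502,.139]]))
f=arm.grab_frame("top"); crop("top",(215,100,315,200),6,"t21.png",f)
E
```

```text
t: 26.95
eef_pos: [0.6649, -0.0506, 0.2942]
ee_rot: [-3.14, -0.0, -1.483]
force: [-5.3, 3.1, 13.0]
width: 0.0154
t: 27.45
eef_pos: [0.6649, -0.0507, 0.2917]
ee_rot: [3.141, -0.0, -1.483]
force: [-0.0, -0.5, -0.5]
width: 0.0358
t: 28.08
eef_pos: [0.6646, -0.0506, 0.3916]
ee_rot: [3.141, 0.0, -1.484]
force: [0.0, -0.1, 0.1]
width: 0.036
```

View pics/s21.png

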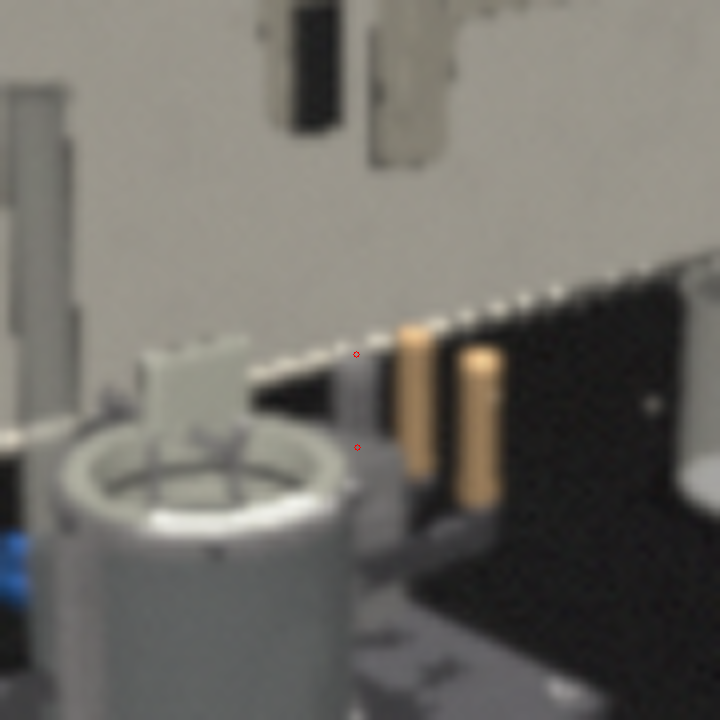

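View pics/t21.png

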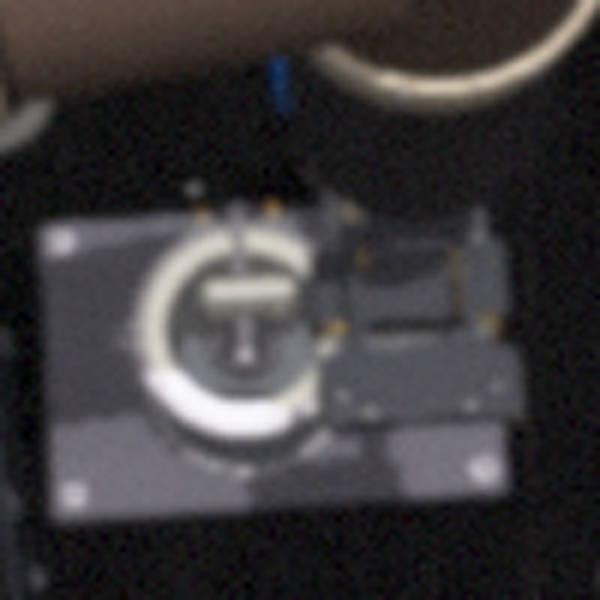

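```bash
python3 -m inch '[[[0.022,-0.1,0,0,0,0],[0.022,-0.217,0,0,0,0],[0.022,-0.217,0,0,0,0],[0.022,-0.217,-0.1,0,0,0],[0.022,-0.217,-0.1,0,0,0]]]' 80
python3 - <<'E'
from h import *
s=arm.get_state();print(s["eef_pos"],s["width"])
f=arm.grab_frame("scene"); crop("scene",(200,80,300,210),6,"s22.png",f)
E
```

```text
t: 28.8
eef_pos: [0.6687, -0.0946, 0.3703]
ee_rot: [3.138, 0.0, -1.484]
force: [-0.7, 0.1, 1.3]
width: 0.0779
[ 0.66869415 -0.09461195  0.37029929] 0.07786693093464879
```

View pics/s22.png

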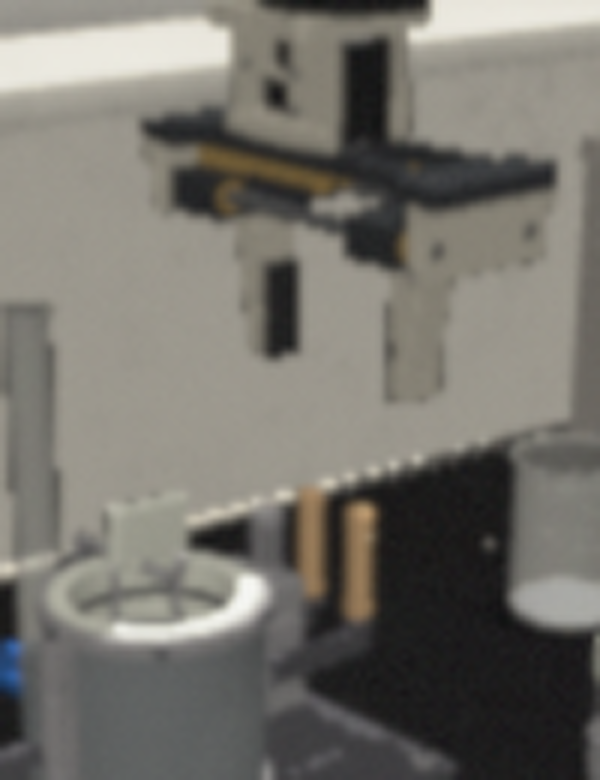

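```bash
python3 -m inch '[[[0.002,0.002,-0.15,0,0,0],[0.002,0.002,-0.3,0,0,0],[0.002,0.002,-0.4,0,0,0],[0.002,0.002,-0.48,0,0,0],[0.002,0.002,-0.48,0,0,0],[0.002,0.002,-0.48,0,0,0]]]'
python3 -m inch '[[[0,0,0,0,0,0],[0,0,0,0,0,0],[0,0,0,0,0,0],[0,0,0,0,0,0],[0,0,0,0,0,0],[0,0,0,0,0,0]]]' 0 35
python3 -m inch '[[[0,0,0,0,0,0],[0,0,0,0,0,0],[0,0,0,0,0,0],[0,0,0,0,0,0]]]'
python3 - <<'E'
from h import *
s=arm.get_state();print(s["eef_pos"],s["width"],s["force"])
f=arm.grab_frame("scene"); crop("scene",(180,80,290,210),6,"s23.png",f)
f=arm.grab_frame("top"); crop("top",(215,100,405,260),4,"t23.png",f)
E
```

```text
t: 29.6
eef_pos: [0.6701, -0.0936, 0.2772]
ee_rot: [-3.14, -0.0, -1.483]
force: [0.0, 0.5, 0.8]
width: 0.0804
t: 30.35
eef_pos: [0.6691, -0.0937, 0.2761]
ee_rot: [3.14, 0.0, -1.483]
force: [-5.4, 1.2, 5.1]
width: 0.0461
t: 30.85
eef_pos: [0.6691, -0.0937, 0.2761]
ee_rot: [3.14, -0.0, -1.483]
force: [-5.5, 1.0, 4.4]
width: 0.0464
[ 0.66906238 -0.09370757  0.27609578] 0.04643391082560686 [-5.47476171  0.98257561  4.42873415]
```

View pics/s23.png

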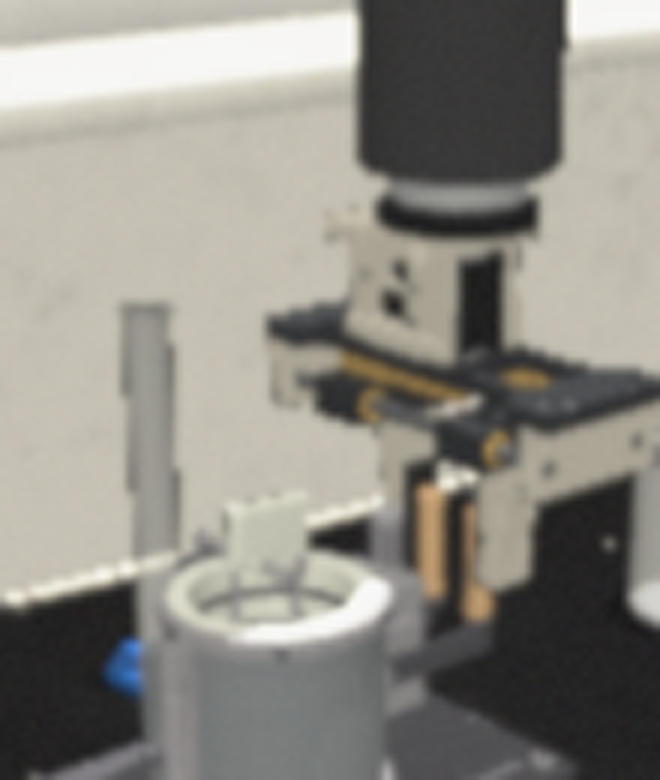

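View pics/t23.png

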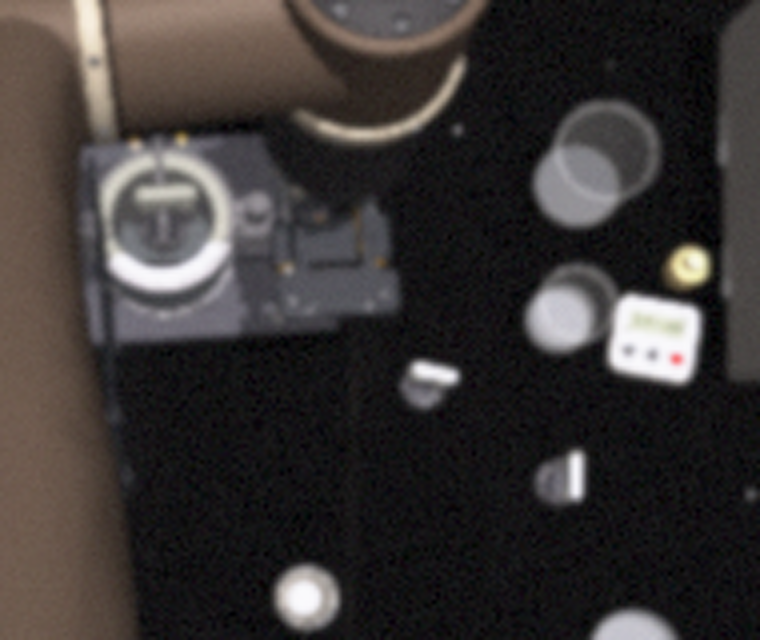

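Run:
```python
from station import arm
arm.job_done(); s=arm.get_state(); print(s["t"],s["eef_pos"],s["width"],s["force"])
```

```text
the job is handed in; nothing more can be done
the job is handed in; nothing more can be done
```

I handed the job in at about 31 s on the robot's clock. The furnace is loaded and shut, the pin is in, and the gripper is squeezing the two grips at 35 N. `job_done` reports no verdict, so the results below come from my own checks.

- **Basket:** I took the largest of the three baskets. It hangs from the hook, upright and untouched, and was still hanging in the last pictures.
- **Front half:** I swung it by its grip until it met its stop at about 17 N. Both cameras then showed the furnace shut.
- **Pin:** It went in with no noticeable resistance. It seated at about 13 N with the tool within 0.5 mm of the seated height I had worked out, and its head is where it should be on the top knuckle.
- **Squeeze:** The fingers stopped 46.4 mm apart on the two grips, against 48 mm nominal. The finger reading was also about 1 mm low on a single grip (12.2 mm for 13–14 mm). There is a sideways force of about 5.5 N, so the two grips are loaded slightly unequally, but I estimate about 30 N or more on each.
- **Bystanders:** I saw no sign that the beakers, flask or crucible had moved. The flask was last in a picture before I lifted the pin away, because the arm hid that area from the top camera at the end.

No check failed. The largest disagreement was about 3–5 mm between the two cameras when I first located the pin and the basket. I used positions in between, and both grasps centred well.

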